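Shut down the plate warmer

ROBOT

A 6-joint arm with a two-finger parallel gripper is mounted at the origin on the work surface. World frame = base frame: x ahead of the robot, y to its left, z up, the work surface at z = 0. Lengths are in m, angles in rad, forces in N, time in s.
With the tool pointing down it reaches from about 0.4 to 0.825 m from the base axis. Payload 7 kg.
Tool frame: the origin (TCP) lies midway between the tips of the shut fingers; the grasp point (between the pads) lies 19 mm behind it; z points along the fingers, x is the direction in which the jaws open and shut, and the axes are right-handed (so a half turn about z gives the same grasp; the last joint's range is limited). The gripper opens to 88 mm and grips with 3 to 60 N. Pads are 19 mm wide; open, the fingers measure 130 mm over their backs; the gripper's body (78 mm by 193 mm) begins 47 mm behind the grasp point.
Start: joints at [-0.887, 0.359, 0.012, 0, -1.224, -0.288], TCP at [0.26, -0.623, 0.227] pointing down, gripper open.
Joint ranges: [-3.07, 3.07], [-1.43, 2.12], [-1.02, 1.25], [-3.03, 1.67], [-3.05, -0], [-3.03, 3.03]. Speed limits (rad/s): [2.39, 2.39, 3.01, 3.14, 3.14, 3.14].

INTERFACE

Orientations are given as [roll, pitch, yaw] about the fixed x, y, z axes, in that order (R = Rz(yaw) Ry(pitch) Rx(roll)).
In Python, from station import arm, viewer, ticket gives the robot as it stands. The module is installed in compiled form; this text tells all that it offers.
- The arm moves only by the tool step_arm, never from a script. Its argument "targets" is a list of rows, each a list of 3 entries, a list of its own where there are three numbers: the shift along the tool's x, y, z in m, then the turn, a rotation vector about the tool's x, y, z in degrees, then the opening, from -1 (shut) to 1 (fully open), so that 0 is half open. A call has exactly 8 rows; each row shifts and turns the commanded pose from where the row before left it, along the tool's axes as they then stand; what a row does not reach is not made up. A row lasts 1/10 s, in which the tool goes at most 50 mm and 8.59 degrees, less where a joint would pass 70% of its speed; a pose out of reach is approached as far as the arm can. A call is refused whole if a number of a shift passes 0.05 or a number of a turn 8.59, either way. A call with a gripper value outside its range is refused whole. The fingers move at their own pace and stop on an object; "grip_force" is the grip in N (left out, the last holds). Time passes only in rows, so rows that do not move let the fingers close, or fill a call up. It gives the time, the measured TCP pose, the force and the opening at its end, in the units of the state.
- arm.get_state(): the state, without advancing time (a new reading comes with each control period).
- viewer.grab_frame(name): name is "side" or "top" or "wrist"; returns (picture, depth): 400x640x3 uint8, red, green, blue; 400x640 float32, m along the optical axis (not along the pixel's ray), 0 where there is no reading.
- viewer.calibration(name): a dict with "fov_y" (degrees; the focal length in pixels is half the picture's height over the tangent of half this angle, whatever the lens; pixels are square), "cx", "cy" (the principal point, pixels), "world_to_cam" (4x4, takes a point from world to camera coordinates); the wrist camera has in their place "tool_from_camera" (4x4, takes a point from camera to tool coordinates, whose origin is the TCP and whose axes are the tool frame's). Camera axes: x right, y up, looking along -z (the intrinsics and any distortion apply to the point x, -y, -z); pixel columns grow to the right and rows downward; lengths in m; the calibration is good to about 2 mm. A picture is of the moment at which its call begins: read the wrist's pose just before it. calibration takes no time and is no camera call.
- ticket.job_done(): hands the job in, once; it reports no verdict.
The state is a dict: "t": time; "q": joint angles; "qd": joint speeds; "joint_efforts": joint torques, N m; "eef_pos": TCP position; "ee_rot": TCP orientation; "force": force on the tool from outside, world axes, zero at the start; "moment": the same for the moment, N m; "width": finger opening in m.
Only numpy, scipy, OpenCV 4.12 (cv2) and the standard library are available. Lean on these libraries where they do the work, as an engineer would, in place of code of your own. Each camera call takes 0.05 s, during which the arm holds its last target.

TASK

Shut down the plate warmer: first sweep a finger along the switch bank so that all four red switches are tipped off, then slide (do not lift) the blue top plate off the stack so that it sits centred and square on the high green ledge beside it, and after that slide the bare-metal middle plate the same way onto the low grey ledge, leaving the plates beneath in their place each time. At any time put every scraper away flat in the tray, one to a compartment, with its blade towards the tray's blue end, and do not disturb the bottle, jar or carton.

Things in the scene. Friction and masses are not known exactly. Their poses are not given: they have to be found in the camera images.
- warmer: fixed white plate warmer, origin on the bench under the centre of its pedestal (80 x 80 mm, 40 mm high), on which three plates are stacked. Attached to it are two cooling ledges, each 100 x 100 mm: the high green ledge centred 96 mm along +y and the low grey ledge centred 96 mm along +x. 6 mm gaps part the ledges from the pedestal; nothing stands on the -x and -y sides of the stack
- stack_seat (a point): centre of the pedestal's top, 40 mm above the bench; axes as the warmer
- left_ledge (a point): centre of the top face of the high green ledge, 66 mm above the bench: 2 mm lower than the underside of the top plate in the stack; axes as the warmer
- rear_ledge (a point): centre of the top face of the low grey ledge, 52 mm above the bench: 2 mm lower than the underside of the middle plate in the stack; axes as the warmer
- plate_top: blue flat metal plate 80 x 80 x 14 mm, 0.22 kg, uppermost of the stack; origin at the centre of its underside (68 mm above the bench at the start)
- plate_middle: bare aluminium plate, same size and mass, second in the stack; origin at the centre of its underside (54 mm above the bench)
- plate_bottom: dark steel-coloured plate, same size and mass, on the pedestal; origin at the centre of its underside (40 mm above the bench)
- bank: fixed cream switch box 200 (x) x 66 mm, 45 mm high, origin under its centre. Four red paddles in a row at x = -63, -21, 21, 63 mm, each 7 mm thick, 26 mm wide, hinged about y 43 mm above the bench, tops at 79 mm when upright (on). Off: tipped towards the +x end (far from the robot). A fingertip drawn along the row towards +x at 70 mm height tips each to about 0.8 rad and passes over
- switch1 (a joint): hinged switch paddle number 1 of the bank, counted from the near end: joint value 0 = on (paddle upright), 1.0 rad = off stop (paddle tipped towards the bank's +x). Stays where it is left (a light hinge, under 1 N at the paddle's tip)
- switch2 (a joint): hinged switch paddle number 2 of the bank, counted from the near end: joint value 0 = on (paddle upright), 1.0 rad = off stop (paddle tipped towards the bank's +x). Stays where it is left (a light hinge, under 1 N at the paddle's tip)
- switch3 (a joint): hinged switch paddle number 3 of the bank, counted from the near end: joint value 0 = on (paddle upright), 1.0 rad = off stop (paddle tipped towards the bank's +x). Stays where it is left (a light hinge, under 1 N at the paddle's tip)
- switch4 (a joint): hinged switch paddle number 4 of the bank, counted from the near end: joint value 0 = on (paddle upright), 1.0 rad = off stop (paddle tipped towards the bank's +x). Stays where it is left (a light hinge, under 1 N at the paddle's tip)
- tray: fixed tray with white walls and a grey floor, 158 (x) x 180 (y) mm, 12 mm high, origin on the bench under its centre. Floor 3 mm thick, walls 4 mm thick. Four equal compartments side by side, long along the tray's x, each 150 x 40 mm inside, centred at y = -66, -22, 22 and 66 mm. The end wall at +x is blue
- scraper_green: loose scraper, 70 g, lying flat: upright-sided green handle block 70 mm long (x from -60 to +10 mm), 16 mm wide, 28 mm tall, and a steel blade 32 mm wide, 4 mm thick reaching to x = +60 mm. Origin at the underside, mid-length (120 mm overall); x points to the blade's edge; centre of mass at x = -7 mm. Three or four of the scrapers are present
- blade_green (a point): middle of the green scraper's blade edge
- scraper_yellow: loose scraper, 70 g, lying flat: upright-sided yellow handle block 70 mm long (x from -60 to +10 mm), 16 mm wide, 28 mm tall, and a steel blade 32 mm wide, 4 mm thick reaching to x = +60 mm. Origin at the underside, mid-length (120 mm overall); x points to the blade's edge; centre of mass at x = -7 mm. Three or four of the scrapers are present
- blade_yellow (a point): middle of the yellow scraper's blade edge
- scraper_orange: loose scraper, 70 g, lying flat: upright-sided orange handle block 70 mm long (x from -60 to +10 mm), 16 mm wide, 28 mm tall, and a steel blade 32 mm wide, 4 mm thick reaching to x = +60 mm. Origin at the underside, mid-length (120 mm overall); x points to the blade's edge; centre of mass at x = -7 mm. Three or four of the scrapers are present
- blade_orange (a point): middle of the orange scraper's blade edge
- scraper_white: loose scraper, 70 g, lying flat: upright-sided white handle block 70 mm long (x from -60 to +10 mm), 16 mm wide, 28 mm tall, and a steel blade 32 mm wide, 4 mm thick reaching to x = +60 mm. Origin at the underside, mid-length (120 mm overall); x points to the blade's edge; centre of mass at x = -7 mm. Three or four of the scrapers are present
- blade_white (a point): middle of the white scraper's blade edge
- bottle: bystander: white bottle with a blue cap, 60 mm across, 130 mm high, origin under its centre
- carton: bystander: white carton 80 x 90 x 60 mm, origin under its centre
- jar: bystander: amber jar with a white lid, 64 mm across, 75 mm high, origin under its centre
Not all that is in view belongs to the job. Leave any black look-alike of the scraper_white alone. Leave any black look-alike of the scraper_orange alone.

How it is judged:
On the way, in this order (a step that is already met when the one before it is completed fails the run):
1. all four switches are off, with all three plates still in the stack (value of joint each of switch1, switch2, switch3, switch4 above 0.6 rad and x of plate_top in the frame of stack_seat between -0.012 and 0.012 m and y of plate_top in the frame of stack_seat between -0.012 and 0.012 m and z of plate_top in the frame of stack_seat between 0.024 and 0.032 m and angle between the x axis of each of plate_top, plate_middle, plate_bottom and the x axis of warmer, either way round below 0.15 rad and x of plate_middle in the frame of stack_seat between -0.012 and 0.012 m and y of plate_middle in the frame of stack_seat between -0.012 and 0.012 m and z of plate_middle in the frame of stack_seat between 0.01 and 0.018 m and x of plate_bottom in the frame of stack_seat between -0.012 and 0.012 m and y of plate_bottom in the frame of stack_seat between -0.012 and 0.012 m and z of plate_bottom in the frame of stack_seat between -0.004 and 0.004 m), for 0.2 s.
2. the top plate sits on the high green ledge, the middle and bottom plates are still in their place (x of plate_top in the frame of left_ledge between -0.018 and 0.018 m and y of plate_top in the frame of left_ledge between -0.018 and 0.018 m and z of plate_top in the frame of left_ledge between -0.004 and 0.004 m and angle between the x axis of plate_top and the x axis of warmer, either way round below 0.3 rad and x of plate_middle in the frame of stack_seat between -0.012 and 0.012 m and y of plate_middle in the frame of stack_seat between -0.012 and 0.012 m and z of plate_middle in the frame of stack_seat between 0.01 and 0.018 m and angle between the x axis of each of plate_middle, plate_bottom and the x axis of warmer, either way round below 0.15 rad and x of plate_bottom in the frame of stack_seat between -0.012 and 0.012 m and y of plate_bottom in the frame of stack_seat between -0.012 and 0.012 m and z of plate_bottom in the frame of stack_seat between -0.004 and 0.004 m), for 0.2 s.
3. the middle plate sits on the low ledge, the bottom plate is still in its place (x of plate_middle in the frame of rear_ledge between -0.018 and 0.018 m and y of plate_middle in the frame of rear_ledge between -0.018 and 0.018 m and z of plate_middle in the frame of rear_ledge between -0.004 and 0.004 m and angle between the x axis of each of plate_middle, plate_top and the x axis of warmer, either way round below 0.3 rad and x of plate_top in the frame of left_ledge between -0.018 and 0.018 m and y of plate_top in the frame of left_ledge between -0.018 and 0.018 m and z of plate_top in the frame of left_ledge between -0.004 and 0.004 m and x of plate_bottom in the frame of stack_seat between -0.012 and 0.012 m and y of plate_bottom in the frame of stack_seat between -0.012 and 0.012 m and z of plate_bottom in the frame of stack_seat between -0.004 and 0.004 m and angle between the x axis of plate_bottom and the x axis of warmer, either way round below 0.15 rad), for 0.2 s.
At the end, for the whole second after the job is handed in: Switches past 0.6 rad; top plate on high ledge, middle plate on low ledge, centred within 18 mm, square within 0.3 rad; bottom plate within 12 mm of its seat; each scraper flat on the tray floor, within 18 mm (along) and 9 mm (across) of a compartment centre, blade to the blue end; all at rest (all of step 3 and value of joint each of switch1, switch2, switch3, switch4 above 0.6 rad and linear speed of each of plate_top, plate_middle, scraper_green, scraper_yellow, scraper_orange, scraper_white below 0.01 m/s and x of scraper_green in the frame of tray between -0.018 and 0.018 m and (y of scraper_green in the frame of tray between -0.075 and -0.057 m or y of scraper_green in the frame of tray between -0.031 and -0.013 m or y of scraper_green in the frame of tray between 0.013 and 0.031 m or y of scraper_green in the frame of tray between 0.057 and 0.075 m) and z of scraper_green in the frame of tray between 0 and 0.007 m and angle between each of scraper_green, scraper_yellow, scraper_orange, scraper_white's own z axis and vertical below 0.1 rad and x of each of blade_green, blade_yellow, blade_orange, blade_white in the frame of tray above 0.035 m and x of scraper_yellow in the frame of tray between -0.018 and 0.018 m and (y of scraper_yellow in the frame of tray between -0.075 and -0.057 m or y of scraper_yellow in the frame of tray between -0.031 and -0.013 m or y of scraper_yellow in the frame of tray between 0.013 and 0.031 m or y of scraper_yellow in the frame of tray between 0.057 and 0.075 m) and z of scraper_yellow in the frame of tray between 0 and 0.007 m and x of scraper_orange in the frame of tray between -0.018 and 0.018 m and (y of scraper_orange in the frame of tray between -0.075 and -0.057 m or y of scraper_orange in the frame of tray between -0.031 and -0.013 m or y of scraper_orange in the frame of tray between 0.013 and 0.031 m or y of scraper_orange in the frame of tray between 0.057 and 0.075 m) and z of scraper_orange in the frame of tray between 0 and 0.007 m and x of scraper_white in the frame of tray between -0.018 and 0.018 m and (y of scraper_white in the frame of tray between -0.075 and -0.057 m or y of scraper_white in the frame of tray between -0.031 and -0.013 m or y of scraper_white in the frame of tray between 0.013 and 0.031 m or y of scraper_white in the frame of tray between 0.057 and 0.075 m) and z of scraper_white in the frame of tray between 0 and 0.007 m); the robot touches nothing.
It fails at once if a plate is lifted more than 15 mm (height (world z) of plate_top above 0.083 m or height (world z) of plate_middle above 0.069 m or height (world z) of plate_bottom above 0.055 m).
It fails at once if the bottle, carton or jar is moved more than 20 mm (distance of any of bottle, carton, jar from where it was at the start of the episode above 0.02 m).
Of scraper_green, scraper_yellow, scraper_orange, scraper_white only 3 to 4 are there at a start; the rules pass over those that are not, and their reading is None.
At some moment in a run one of scraper_green, scraper_yellow, scraper_orange, scraper_white may be knocked a few centimetres aside while the robot is not near it.
Once in a run the grip may slacken for a moment while it holds something.
It also fails if it takes over 208 s, if anything falls off the work surface, if the arm or the gripper's body presses on something with over 40 N, if the wrist force passes 120 N, or if a joint passes its speed limit or range.

## Working session

There is one attempt and no reset: what is moved stays moved. The work goes in short steps, Python scripts to look and compute and a tool call to move; the robot and the scene stay as the last step left them, time stands still between calls to the robot, and variables do not carry over. Pictures are saved under pics/ and viewed, and the job is handed in when it is done.

Besides the shell and the picture viewer there is one more tool, called as name(argument=value, ...) on one line, values as JSON. step_arm: Moves the arm, as the interface text tells. Its arguments: {"type":"object","properties":{"targets":{"type":"array"},"grip_force":{"type":"number"}},"required":["targets"]}

```bash
ls; mkdir -p pics
python3 - <<'E'
from station import arm, viewer, ticket
import cv2, numpy as np
print(arm.get_state())
for n in ["side","top","wrist"]:
    c=viewer.calibration(n); print(n,c)
    im,d=viewer.grab_frame(n)
    cv2.imwrite(f"pics/a_{n}.png",im[:,:,::-1]); np.save(f"pics/a_{n}.npy",d)
E
```

```text
pics
{'t': 0.0, 'q': array([-8.86897893e-01,  3.59416383e-01,  1.10537300e-02, -3.56259254e-04,
       -1.22410959e+00, -2.88110051e-01]), 'qd': array([-1.97755745e-05,  7.95140933e-04, -1.96449406e-03, -7.74277583e-04,
       -2.67682353e-05,  1.65505591e-03]), 'joint_efforts': array([ 2.75791681e-03, -5.82715380e+01,  2.93055975e+01,  6.99669912e+00,
        7.02558857e-03, -1.46841026e-04]), 'eef_pos': array([ 0.26002593, -0.6223667 ,  0.22560029]), 'ee_rot': array([-3.14143751e+00, -1.70200785e-03,  1.96646325e+00]), 'force': array([-1.00144291,  1.04553491, -0.46562412]), 'moment': array([ 0.00096207, -0.05091949,  0.02301931]), 'width': 0.08763667890230956}
side {'fov_y': 52.3273145564583, 'cx': 325.8514342422555, 'cy': 201.2938005586163, 'world_to_cam': array([[ 0.9695209 , -0.24436171, -0.01779248, -0.53403158],
       [ 0.1590811 ,  0.57260552,  0.80424879, -0.14541926],
       [-0.18633954, -0.78256646,  0.59402636, -0.99082096],
       [ 0.        ,  0.        ,  0.        ,  1.        ]])}
top {'fov_y': 54.10418155280721, 'cx': 316.9077618172336, 'cy': 198.90436791225838, 'world_to_cam': array([[ 0.05930701, -0.99821857, -0.00650958, -0.03070438],
       [ 0.97458292,  0.05648903,  0.21678821, -0.553239  ],
       [-0.2160343 , -0.01920118,  0.97619696, -1.05776954],
       [ 0.        ,  0.        ,  0.        ,  1.        ]])}
wrist {'fov_y': 70.35633745543124, 'cx': 322.872147333332, 'cy': 196.74647205715542, 'tool_from_camera': array([[ 9.99999998e-01, -3.48441287e-05,  5.92614316e-05,
         4.89541329e-04],
       [-1.76589921e-05, -9.63304110e-01, -2.68412354e-01,
        -7.33254064e-02],
       [ 6.64393752e-05,  2.68412352e-01, -9.63304108e-01,
        -1.58876203e-01],
       [ 0.00000000e+00,  0.00000000e+00,  0.00000000e+00,
         1.00000000e+00]])}
```

View pics/a_top.png

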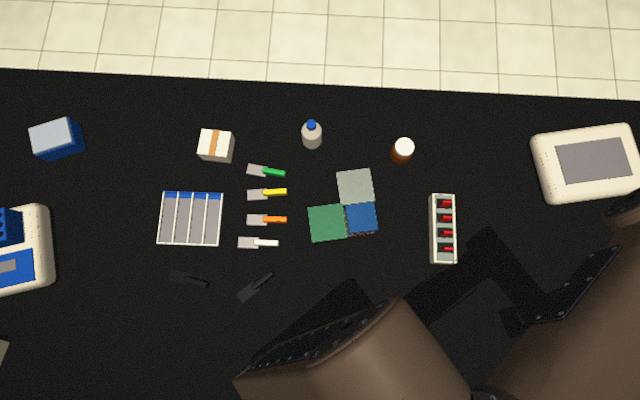

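View pics/a_side.png

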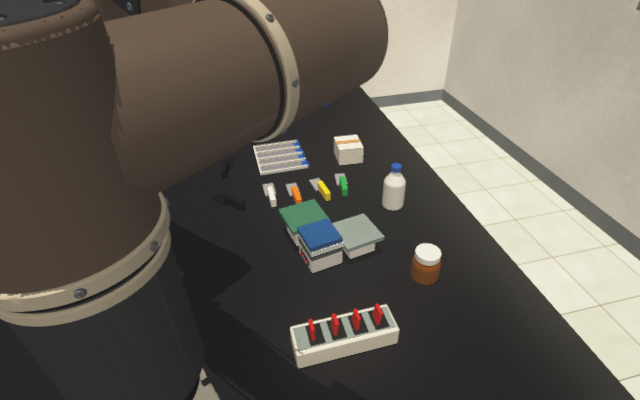

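View pics/a_wrist.png

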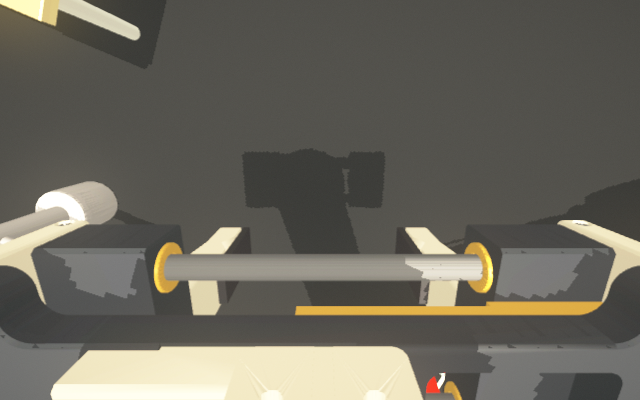

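The top view shows the bank at about (442,228), the stack at (361,218), the green ledge at (327,223), the grey ledge at (355,186), and the tray at (191,218) with its blue end up (+x). The four scrapers lie at (266,171), (267,193), (266,219) and (258,242), all with the blade to the left (+y). There are two black decoys at (188,279) and (255,287).

```bash
cat > h.py <<'E'
import numpy as np, cv2
from scipy.spatial.transform import Rotation as R
from station import arm, viewer, ticket
def toolT():
    s=arm.get_state(); T=np.eye(4); T[:3,:3]=R.from_euler('xyz',s['ee_rot']).as_matrix(); T[:3,3]=s['eef_pos']; return T,s
def cloud(n,d,cal,Tt=None):
    f=200/np.tan(np.radians(cal['fov_y']/2))
    v,u=np.mgrid[0:400,0:640]
    P=np.stack([(u-cal['cx'])/f*d,-(v-cal['cy'])/f*d,-d],-1)
    M=np.linalg.inv(cal['world_to_cam']) if n!='wrist' else Tt@cal['tool_from_camera']
    return P@M[:3,:3].T+M[:3,3]
def look(n,name):
    T,s=toolT(); cal=viewer.calibration(n); im,d=viewer.grab_frame(n)
    cv2.imwrite(f'pics/{name}.png',im[:,:,::-1]); np.save(f'pics/{name}.npy',d)
    return im,d,cloud(n,d,cal,T)
E
python3 - <<'E'
from h import *
for n in ['top','side']:
    im=cv2.imread(f'pics/a_{n}.png'); d=np.load(f'pics/a_{n}.npy'); P=cloud(n,d,viewer.calibration(n))
    print(n)
    hsv=cv2.cvtColor(im,cv2.COLOR_BGR2HSV)
    def rep(nm,m):
        m=m&(d>0)
        k,lab,st,_=cv2.connectedComponentsWithStats(m.astype(np.uint8))
        for i in range(1,k):
            if st[i,4]<15: continue
            q=P[lab==i]; z=np.median(q[:,2]); zs=np.percentile(q[:,2],90)
            t=q[abs(q[:,2]-zs)<.008]
            r=cv2.minAreaRect((t[:,:2]*1000).astype(np.float32))
            print(nm,st[i],'c',np.round(np.mean(t,0),4),'zmed',round(z,4),'rect',np.round(r[0],1),np.round(r[1],1),round(r[2],1))
    H,S,V=[hsv[...,i] for i in range(3)]
    rep('red',((H<8)|(H>172))&(S>150)&(V>90))
    rep('orange',(H>8)&(H<18)&(S>170)&(V>130))
    rep('yellow',(H>22)&(H<35)&(S>150)&(V>120))
    rep('green',(H>45)&(H<85)&(S>100)&(V>50))
    rep('blue',(H>98)&(H<125)&(S>140)&(V>60))
    rep('all20',(P[...,2]>.004)&(P[...,0]>.3)&(P[...,0]<.85)&(abs(P[...,1])<.5))
E
```

```text
top
red [440 200  12   7  67] c [ 0.5646 -0.362   0.0779] zmed 0.0703 rect [ 564.5 -361.7] [ 7.5 26. ] 1.1
red [440 215  12   6  51] c [ 0.5209 -0.3612  0.0776] zmed 0.07 rect [ 521.6 -361.7] [ 7.5 22.7] 2.4
red [441 230  12   6  53] c [ 0.4793 -0.3629  0.078 ] zmed 0.0719 rect [ 479.5 -363. ] [25.3  6.6] 84.3
red [442 247  12   4  39] c [ 0.4338 -0.363   0.0787] zmed 0.0777 rect [ 433.8 -362.8] [ 5.7 23.9] 3.6
orange [263 216  24   7 119] c [0.4967 0.1226 0.0284] zmed 0.0277 rect [496.  123.5] [15.4 64.6] 3.7
yellow [263 188  24   8 145] c [0.5784 0.1297 0.0283] zmed 0.0279 rect [578.8 130.4] [16. 66.] 8.8
green [262 167  24  11 170] c [0.6393 0.1367 0.0287] zmed 0.0271 rect [640.1 138.1] [67.2 16.2] 84.3
green [ 307  203   41   40 1153] c [ 0.4871 -0.0291  0.0668] zmed 0.0668 rect [488.4 -29.2] [98.8 99. ] 11.0
blue [ 35 117  51  45 692] c [0.6852 0.7683 0.0579] zmed 0.0355 rect [683.8 771. ] [ 72.4 146.3] 59.7
blue [306 119  10  11  84] c [0.7533 0.0308 0.1304] zmed 0.13 rect [753.6  30.8] [26.2 23.7] 15.5
blue [164 190  13   8  76] c [0.5575 0.4434 0.0083] zmed 0.0058 rect [556.2
[... 4165 characters left out ...]
59 0.1328 0.0265] zmed 0.0244 rect [636.6 135.5] [73.1 15.8] 83.1
all20 [313 181  17  20 161] c [0.5747 0.1257 0.0264] zmed 0.0236 rect [575.  128.6] [16.  70.5] 8.6
all20 [ 278  183  106   89 4325] c [ 0.5028 -0.1293  0.0809] zmed 0.0531 rect [ 503.3 -124.6] [80.7 84.4] 10.9
all20 [263 184  13  22 144] c [0.4235 0.1372 0.027 ] zmed 0.0254 rect [423.6 140.7] [15.3 74.1] 1.7
all20 [227 194  18  16 170] c [0.3217 0.1357 0.0265] zmed 0.0221 rect [320.3 139.4] [15.9 63.5] 40.6
all20 [ 410  243   31   42 1027] c [ 0.7188 -0.2454  0.0734] zmed 0.0528 rect [ 720.6 -242.2] [57.8 53.6] 66.0
all20 [ 290  304  109   64 4341] c [ 0.4904 -0.3678  0.0479] zmed 0.0446 rect [ 494.2 -365.8] [188.9  61.6] 1.6
```

Run:
```python
import cv2
im=cv2.imread('pics/a_top.png')[120:310,140:480]
cv2.imwrite('pics/crop1.png',cv2.resize(im,None,fx=2.3,fy=2.3,interpolation=2))
```

```text
(no output)
```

View pics/crop1.png

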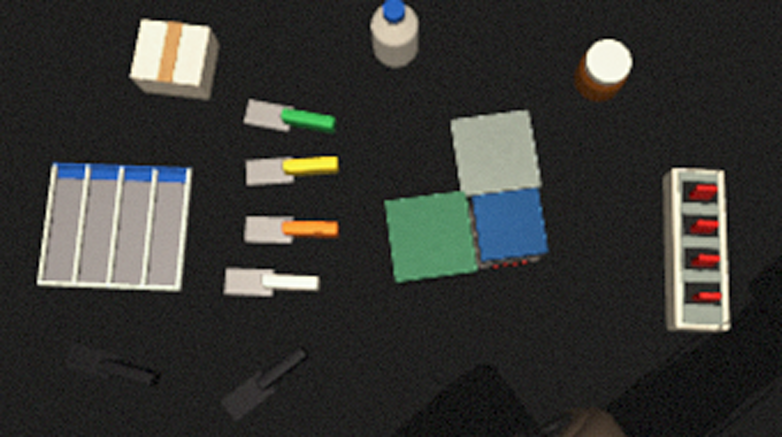

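```bash
cat > plan.py <<'E'
# plan.py 'x,y,z,yaw_deg,open[,maxstep_mm]' ...  -> prints rows; start = stored cmd (cmd.json) or measured with -m
import sys,json,os
from h import *
def wrap(a): return (a+180)%360-180
a=sys.argv[1:]
T,s=toolT()
mp=np.array(s['eef_pos']); my=np.degrees(s['ee_rot'][2])
if '-m' in a or not os.path.exists('cmd.json'): p=mp.copy(); y=my; a=[i for i in a if i!='-m']
else:
    c=json.load(open('cmd.json')); p=np.array(c[:3]); y=c[3]
print('t',round(s['t'],2),'meas',mp.round(4),round(my,2),'rp',np.round(np.degrees(s['ee_rot'][:2]),2),'cmd',p.round(4),round(y,2),'F',np.round(s['force'],1),'w',round(s['width'],4))
rows=[]
for w in a:
    v=[float(i) for i in w.split(',')]; tgt=np.array(v[:3]); ty=v[3]; op=v[4]; ms=(v[5] if len(v)>5 else 48)/1000
    n=max(1,int(np.ceil(np.linalg.norm(tgt-p)/ms-1e-6)),int(np.ceil(abs(wrap(ty-y))/8.5)))
    for k in range(n):
        r=n-k; dw=(tgt-p)/r; da=wrap(ty-y)/r
        c_,s_=np.cos(np.radians(y)),np.sin(np.radians(y))
        M=np.array([[c_,s_,0],[s_,-c_,0],[0,0,-1]]).T  # cols tool axes
        sh=np.round(M.T@dw,3 if r>1 else 4); tn=round(-da,1)
        rows.append([[float(x) for x in sh+0.],[0,0,tn+0.],op])
        p=p+M@sh; y=y-tn
while len(rows)%8: rows.append([[0,0,0],[0,0,0],rows[-1][2]])
for i in range(0,len(rows),8): print(json.dumps(rows[i:i+8]).replace(' ',''))
print('end',p.round(4),round(y,2))
json.dump([*map(float,p),float(y)],open('cmd.json','w'))
E
python3 plan.py -m 0.36,-0.50,0.22,112.7,-1 0.385,-0.363,0.12,90,-1 0.385,-0.363,0.070,90,-1 0.385,-0.363,0.070,90,-1
```

```text
t 0.15 meas [ 0.2601 -0.6225  0.2258] 112.67 rp [-1.7999e+02 -7.0000e-02] cmd [ 0.2601 -0.6225  0.2258] 112.67 F [-0.  -0.9 -0.5] w 0.0877
[[[0.019,0.035,0.001],[0,0,0.0],-1.0],[[0.019,0.035,0.002],[0,0,0.0],-1.0],[[0.018,0.035,0.001],[0,0,0.0],-1.0],[[0.0185,0.0344,0.0018],[0,0,0.0],-1.0],[[0.029,0.019,0.025],[0,0,5.7],-1.0],[[0.031,0.016,0.025],[0,0,5.7],-1.0],[[0.032,0.013,0.025],[0,0,5.6],-1.0],[[0.0339,0.0093,0.025],[0,0,5.7],-1.0]]
[[[0.0,0.0,0.025],[0,0,0.0],-1.0],[[0.0,0.0,0.025],[0,0,0.0],-1.0],[[0.0,0.0,0.0],[0,0,0.0],-1.0],[[0,0,0],[0,0,0],-1.0],[[0,0,0],[0,0,0],-1.0],[[0,0,0],[0,0,0],-1.0],[[0,0,0],[0,0,0],-1.0],[[0,0,0],[0,0,0],-1.0]]
end [ 0.385 -0.363  0.07 ] 89.97
```

step_arm(targets=[[[0.019,0.035,0.001],[0,0,0],-1],[[0.019,0.035,0.002],[0,0,0],-1],[[0.018,0.035,0.001],[0,0,0],-1],[[0.0185,0.034,0.002],[0,0,0],-1],[[0.029,0.019,0.025],[0,0,5.7],-1],[[0.031,0.016,0.025],[0,0,5.7],-1],[[0.032,0.013,0.025],[0,0,5.6],-1],[[0.034,0.009,0.025],[0,0,5.7],-1]])

```text
t: 0.95
eef_pos: [0.3845, -0.362, 0.1197]
ee_rot: [3.141, 0.0, 1.566]
force: [1.2, -0.5, -0.8]
width: 0.0293
```

step_arm(targets=[[[0,0,0.025],[0,0,0],-1],[[0,0,0.025],[0,0,0],-1],[[0,0,0],[0,0,0],-1],[[0,0,0],[0,0,0],-1],[[0,0,0],[0,0,0],-1],[[0,0,0],[0,0,0],-1],[[0,0,0],[0,0,0],-1],[[0,0,0],[0,0,0],-1]])

```text
t: 1.75
eef_pos: [0.3846, -0.3637, 0.0712]
ee_rot: [3.141, 0.0, 1.57]
force: [0.5, -0.6, 0.6]
width: 0.0006
```

step_arm(targets=[[[0,0.02,0.001],[0,0,0],-1],[[0,0.02,0],[0,0,0],-1],[[0,0.02,0],[0,0,0],-1],[[0,0.02,0],[0,0,0],-1],[[0,0.02,0],[0,0,0],-1],[[0,0.02,0],[0,0,0],-1],[[0,0.02,0],[0,0,0],-1],[[0,0.02,0],[0,0,0],-1]])

```text
t: 2.55
eef_pos: [0.5449, -0.3635, 0.0696]
ee_rot: [-3.141, -0.0, 1.57]
force: [-0.7, 0.3, -0.5]
width: 0.0003
```

step_arm(targets=[[[0,0.02,0],[0,0,0],-1],[[0,0.02,0],[0,0,0],-1],[[0,0.02,0],[0,0,0],-1],[[0,0.015,0],[0,0,0],-1],[[0,0,-0.03],[0,0,0],-1],[[0,0,-0.04],[0,0,0],-1],[[0,0,0],[0,0,0],-1],[[0,0,0],[0,0,0],-1]])

```text
t: 3.35
eef_pos: [0.6201, -0.3638, 0.1412]
ee_rot: [3.139, 0.001, 1.57]
force: [0.0, 0.4, -1.1]
width: 0.0004
```

```bash
python3 - <<'E'
from h import *
im,d,P=look('side','b_side'); T,s=toolT(); print(s['eef_pos'],s['t'])
hsv=cv2.cvtColor(im,cv2.COLOR_RGB2HSV);H,S,V=[hsv[...,i] for i in range(3)]
m=((H<8)|(H>172))&(S>150)&(V>90)
k,lab,st,_=cv2.connectedComponentsWithStats(m.astype(np.uint8))
for i in range(1,k):
    if st[i,4]>15:
        q=P[lab==i]; print(st[i],q.min(0).round(3),q.max(0).round(3))
cv2.imwrite('pics/b_c.png',cv2.resize(im[170:390,250:450,::-1],None,fx=2.5,fy=2.5))
E
python3 plan.py -m 0.517,-0.195,0.13,190.6,-0.1 0.517,-0.195,0.073,190.6,-0.1
```

```text
[ 0.61936363 -0.36341344  0.13982589] 3.4
[374 305  19  20 227] [ 0.356 -0.823 -0.002] [ 0.611 -0.3    0.696]
[353 310  19  20 223] [ 0.356 -0.823  0.045] [ 0.551 -0.342  0.696]
[332 315  18  20 221] [ 0.474 -0.379  0.044] [ 0.507 -0.342  0.069]
[310 320  18  21 221] [ 0.431 -0.379  0.045] [ 0.46  -0.345  0.07 ]
t 3.4 meas [ 0.6194 -0.3634  0.1398] 89.96 rp [ 1.7996e+02 -1.0000e-02] cmd [ 0.6194 -0.3634  0.1398] 89.96 F [ 0.5 -0.1 -0.5] w 0.0004
[[[0.014,-0.009,0.001],[0,0,-8.4],-0.1],[[0.015,-0.006,0.001],[0,0,-8.4],-0.1],[[0.016,-0.004,0.001],[0,0,-8.4],-0.1],[[0.016,-0.002,0.001],[0,0,-8.4],-0.1],[[0.016,0.001,0.001],[0,0,-8.4],-0.1],[[0.016,0.003,0.001],[0,0,-8.4],-0.1],[[0.016,0.005,0.001],[0,0,-8.4],-0.1],[[0.015,0.008,0.001],[0,0,-8.4],-0.1]]
[[[0.013,0.01,0.0],[0,0,-8.4],-0.1],[[0.012,0.011,0.001],[0,0,-8.3],-0.1],[[0.01,0.013,0.0],[0,0,-8.4],-0.1],[[0.0078,0.0146,0.0008],[0,0,-8.3],-0.1],[[0.0,0.0,0.029],[0,0,0.0],-0.1],[[0.0,0.0,0.028],[0,0,0.0],-0.1],[[0,0,0],[0,0,0],-0.1],[[0,0,0],[0,0,0],-0.1]]
end [ 0.517 -0.195  0.073] 190.56
```

View pics/b_c.png

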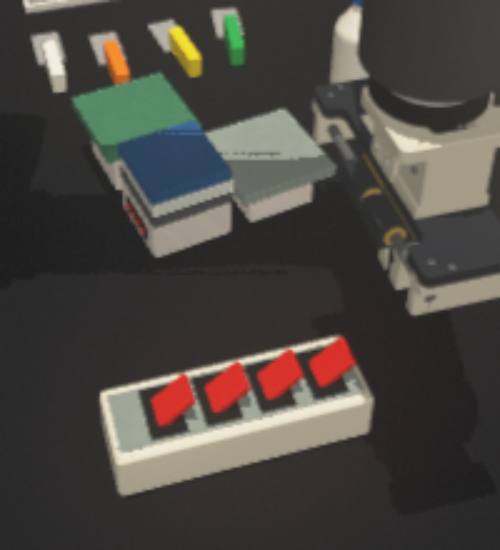

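All four red paddles (side image, x 310–393, y 305–340) are tipped towards the far end, with their tops at about 69 mm, which matches roughly 0.8 rad. The stack is intact. Next is the blue plate.

step_arm(targets=[[[0.014,-0.009,0.001],[0,0,-8.4],-0.1],[[0.015,-0.006,0.001],[0,0,-8.4],-0.1],[[0.016,-0.004,0.001],[0,0,-8.4],-0.1],[[0.016,-0.002,0.001],[0,0,-8.4],-0.1],[[0.016,0.001,0.001],[0,0,-8.4],-0.1],[[0.016,0.003,0.001],[0,0,-8.4],-0.1],[[0.016,0.005,0.001],[0,0,-8.4],-0.1],[[0.015,0.008,0.001],[0,0,-8.4],-0.1]])

```text
t: 4.2
eef_pos: [0.5496, -0.2507, 0.1303]
ee_rot: [-3.141, -0.002, 2.749]
force: [0.2, -1.0, -0.3]
width: 0.0392
```

step_arm(targets=[[[0.013,0.01,0],[0,0,-8.4],-0.1],[[0.012,0.011,0.001],[0,0,-8.3],-0.1],[[0.01,0.013,0],[0,0,-8.4],-0.1],[[0.008,0.0145,0.001],[0,0,-8.3],-0.1],[[0,0,0.029],[0,0,0],-0.1],[[0,0,0.028],[0,0,0],-0.1],[[0,0,0],[0,0,0],-0.1],[[0,0,0],[0,0,0],-0.1]])

```text
t: 5.0
eef_pos: [0.5163, -0.1954, 0.0722]
ee_rot: [3.141, -0.002, -2.957]
force: [-0.7, 0.0, 1.2]
width: 0.0395
```

Run:
```python
from h import *
im,d,P=look('side','c_side'); T,s=toolT(); print(s['eef_pos'],np.degrees(s['ee_rot']),s['width'],s['t'])
cv2.imwrite('pics/c_c.png',cv2.resize(im[130:330,230:430,::-1],None,fx=3,fy=3))
```

```text
[ 0.51712736 -0.19547252  0.07307118] [-1.79980624e+02 -1.83183756e-02 -1.69410006e+02] 0.03962879398490989 5.05
```

View pics/c_c.png

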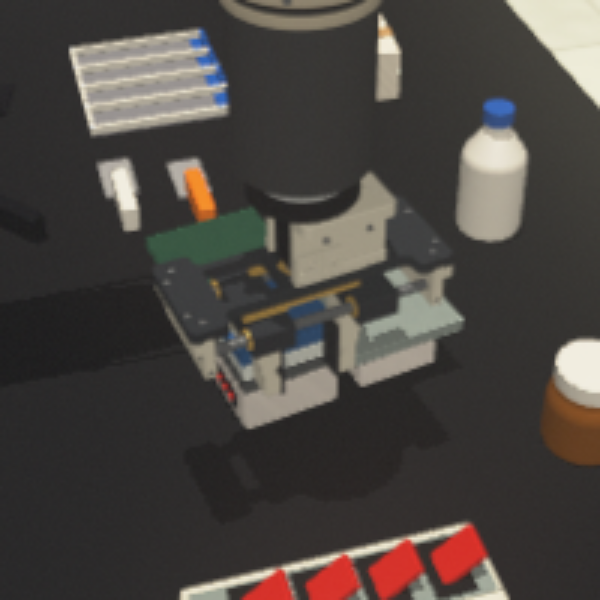

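The gripper straddles the −y side of the stack, level with the blue plate. Pushing along tool +y.

step_arm(targets=[[[0,0.01,0],[0,0,0],-0.1],[[0,0.01,0],[0,0,0],-0.1],[[0,0.01,0],[0,0,0],-0.1],[[0,0.01,0],[0,0,0],-0.1],[[0,0.01,0],[0,0,0],-0.1],[[0,0.01,0],[0,0,0],-0.1],[[0,0.01,0],[0,0,0],-0.1],[[0,0.01,0],[0,0,0],-0.1]])

```text
t: 5.85
eef_pos: [0.5017, -0.1156, 0.0724]
ee_rot: [3.141, -0.0, -2.957]
force: [0.7, -1.4, -0.3]
width: 0.0396
```

step_arm(targets=[[[0,0.01,0],[0,0,0],-0.1],[[0,0.01,0],[0,0,0],-0.1],[[0,0.007,0],[0,0,0],-0.1],[[0,0.005,0],[0,0,0],-0.1],[[0,0.003,0],[0,0,0],-0.1],[[0,0.002,0],[0,0,0],-0.1],[[0,0,0],[0,0,0],-0.1],[[0,-0.015,0],[0,0,0],-0.1]])

```text
t: 6.65
eef_pos: [0.4982, -0.0944, 0.0727]
ee_rot: [3.141, 0.0, -2.956]
force: [-0.6, -0.8, -1.1]
width: 0.0397
```

step_arm(targets=[[[0,0,-0.04],[0,0,0],-0.1],[[0,0,-0.04],[0,0,0],-0.1],[[0.03,-0.03,0],[0,0,8.5],-0.2],[[0.03,-0.03,0],[0,0,8.5],-0.2],[[0.03,-0.03,0],[0,0,8.5],-0.2],[[0.03,-0.03,0],[0,0,8.5],-0.2],[[0,0,0],[0,0,8.5],-0.2],[[0,0,0],[0,0,8.5],-0.2]])

```text
t: 7.45
eef_pos: [0.3744, -0.2096, 0.1529]
ee_rot: [3.141, 0.001, 2.428]
force: [0.3, 0.2, 0.8]
width: 0.0352
```

```bash
cat > plates.py <<'E'
from h import *
import sys
im,d,P=look('top',sys.argv[1]); im2,d2,P2=look('side',sys.argv[1]+'s'); T,s=toolT(); print(s['eef_pos'],np.degrees(s['ee_rot']),s['width'],s['t'])
for I,Q,D in((im,P,d),(im2,P2,d2)):
    hsv=cv2.cvtColor(I,cv2.COLOR_RGB2HSV);H,S,V=[hsv[...,i] for i in range(3)]
    W=np.array([.505,-.1245]);y=np.radians(10.6);rel=(Q[...,:2]-W)@np.array([[np.cos(y),-np.sin(y)],[np.sin(y),np.cos(y)]])
    near=(abs(rel)<.16).all(-1)
    for nm,m in(('blue',(H>98)&(H<125)&(S>140)&(V>50)&near&(Q[...,2]>.07)&(Q[...,2]<.09)),('z66',near&(abs(Q[...,2]-.067)<.005)&(rel[...,1]<.045)),('z52',near&(abs(Q[...,2]-.053)<.005)&(rel[...,0]>.04))):
        q=rel[m]*1000
        if len(q)>50: print(nm,len(q),np.percentile(q,[1,99],axis=0).round(1).tolist(),np.median(q,0).round(1),cv2.minAreaRect(q.astype(np.float32))[2], 'z',np.median(Q[...,2][m]).round(4))
cv2.imwrite('pics/%s_c.png'%sys.argv[1],np.hstack([cv2.resize(im[140:270,280:410,::-1],(400,400)),cv2.resize(im2[160:290,260:390,::-1],(400,400))]))
E
python3 plates.py d
```

```text
[ 0.3751286  -0.20915454  0.15283418] [1.79969814e+02 3.08162749e-02 1.39380516e+02] 0.03491691286326025 7.55
blue 60 [[26.8, 59.3], [39.8, 111.7]] [35.2 78.8] 88.4759750366211 z 0.0812
z66 291 [[2.2, -39.2], [43.4, 39.1]] [28.2 -9.3] 75.73712158203125 z 0.0685
z52 1139 [[49.0, -47.4], [147.3, 50.9]] [98.  2.] 0.9217624068260193 z 0.0528
blue 66 [[9.7, 59.6], [37.2, 131.1]] [29.5 77.1] 70.98030090332031 z 0.0793
z66 843 [[-39.2, -41.3], [39.2, 38.4]] [-1.1 -5.4] 89.83726501464844 z 0.0672
z52 1102 [[47.8, -49.3], [144.5, 49.7]] [94.6 -3.3] 89.87651062011719 z 0.0512
```

View pics/d_c.png

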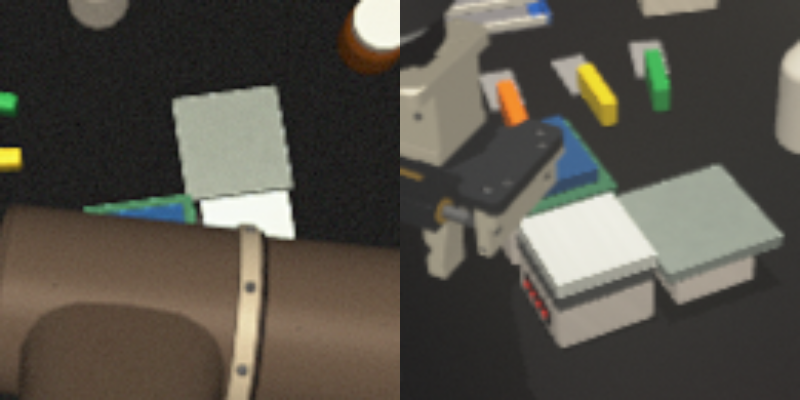

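The blue plate sits square on the green ledge: its near edge is at about 57–59 mm and its +x edge at about 40 mm in the warmer frame. The bare plate stayed centred on the stack. Next is the middle plate.

```bash
python3 plan.py -m 0.434,-0.138,0.15,100.6,-0.2 0.434,-0.138,0.059,100.6,-0.2
```

```text
t 7.55 meas [ 0.3751 -0.2092  0.1528] 139.38 rp [1.7997e+02 3.0000e-02] cmd [ 0.3751 -0.2092  0.1528] 139.38 F [0.2 0.3 0.2] w 0.0349
[[[0.0,0.018,0.001],[0,0,7.8],-0.2],[[0.003,0.018,0.0],[0,0,7.7],-0.2],[[0.005,0.018,0.001],[0,0,7.8],-0.2],[[0.008,0.017,0.0],[0,0,7.7],-0.2],[[0.01,0.0157,0.0008],[0,0,7.8],-0.2],[[0.0,0.0,0.046],[0,0,0.0],-0.2],[[0.0,0.0,0.045],[0,0,0.0],-0.2],[[0,0,0],[0,0,0],-0.2]]
end [ 0.434 -0.138  0.059] 100.58
```

step_arm(targets=[[[0,0.018,0.001],[0,0,7.8],-0.2],[[0.003,0.018,0],[0,0,7.7],-0.2],[[0.005,0.018,0.001],[0,0,7.8],-0.2],[[0.008,0.017,0],[0,0,7.7],-0.2],[[0.01,0.0155,0.001],[0,0,7.8],-0.2],[[0,0,0.046],[0,0,0],-0.2],[[0,0,0.045],[0,0,0],-0.2],[[0,0,0],[0,0,0],-0.2]])

```text
t: 8.35
eef_pos: [0.4298, -0.1374, 0.0541]
ee_rot: [-3.132, -0.002, 1.762]
force: [-1.1, -0.2, -0.7]
width: 0.0353
```

step_arm(targets=[[[0,0.01,0],[0,0,0],-0.2],[[0,0.01,0],[0,0,0],-0.2],[[0,0.01,0],[0,0,0],-0.2],[[0,0.01,0],[0,0,0],-0.2],[[0,0.01,0],[0,0,0],-0.2],[[0,0.01,0],[0,0,0],-0.2],[[0,0.01,0],[0,0,0],-0.2],[[0,0.01,0],[0,0,0],-0.2]])

```text
t: 9.15
eef_pos: [0.5132, -0.1223, 0.0585]
ee_rot: [3.142, -0.0, 1.759]
force: [-1.0, -1.0, -1.7]
width: 0.035
```

```bash
python3 plates.py e
```

```text
[ 0.51430685 -0.12217738  0.05850453] [1.79926488e+02 1.82964142e-02 1.00811077e+02] 0.03519594516646261 9.25
blue 458 [[-38.3, 59.7], [30.6, 136.0]] [-11.5 110.9] 89.60303497314453 z 0.0808
blue 163 [[-40.9, 58.9], [-17.0, 134.8]] [-30.5 100.1] 0.06457720696926117 z 0.0793
z66 204 [[-3.1, -40.9], [99.5, 30.0]] [ 59.3 -33.5] 66.1030502319336 z 0.0656
z52 529 [[46.2, -49.5], [144.9, 49.3]] [120.5 -24.8] 0.7535165548324585 z 0.0512
```

View pics/e_c.png

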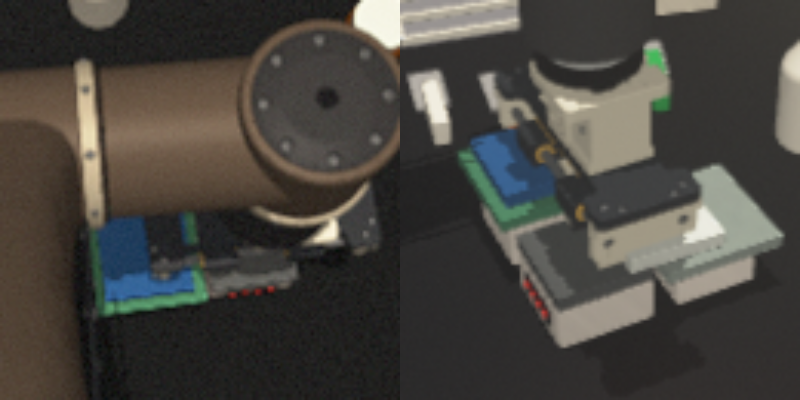

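The dark bottom plate stayed put, the aluminium plate is on its way onto the grey ledge, and blue is centred at about (−1, 97). There are 36 mm left to push.

step_arm(targets=[[[0,0.01,0],[0,0,0],-0.2],[[0,0.01,0],[0,0,0],-0.2],[[0,0.007,0],[0,0,0],-0.2],[[0,0.005,0],[0,0,0],-0.2],[[0,0.003,0],[0,0,0],-0.2],[[0,0.001,0],[0,0,0],-0.2],[[0,0,0],[0,0,0],-0.2],[[0,-0.015,0],[0,0,0],-0.2]])

```text
t: 10.05
eef_pos: [0.5346, -0.1183, 0.0587]
ee_rot: [3.14, 0.0, 1.76]
force: [-0.6, -0.5, 0.1]
width: 0.0349
```

step_arm(targets=[[[0,0,-0.04],[0,0,0],-0.3],[[0,0,-0.04],[0,0,0],-0.3],[[0,-0.02,-0.04],[0,0,-8],-0.3],[[0,-0.02,-0.04],[0,0,-8],-0.3],[[0.03,-0.02,-0.03],[0,0,-8],-0.3],[[0.03,-0.02,-0.03],[0,0,-8],-0.3],[[0,0,0],[0,0,-8],-0.3],[[0,0,0],[0,0,-8],-0.3]])

```text
t: 10.85
eef_pos: [0.4294, -0.0973, 0.2806]
ee_rot: [3.138, 0.004, 2.603]
force: [-0.1, 0.8, -0.5]
width: 0.0307
```

```bash
python3 plates.py f
```

```text
[ 0.42945677 -0.09754231  0.27927575] [1.79896828e+02 9.70753494e-02 1.48921972e+02] 0.03057915305300466 10.95
blue 325 [[-6.6, 58.7], [36.7, 135.6]] [15.7 97.1] 3.0972962379455566 z 0.0792
z66 752 [[52.3, -40.5], [131.6, 40.3]] [90.7 -2.5] 87.83618927001953 z 0.0652
z52 383 [[44.9, -50.4], [145.1, 47.5]] [ 73.7 -38.5] 4.405542373657227 z 0.0512
```

View pics/f_c.png

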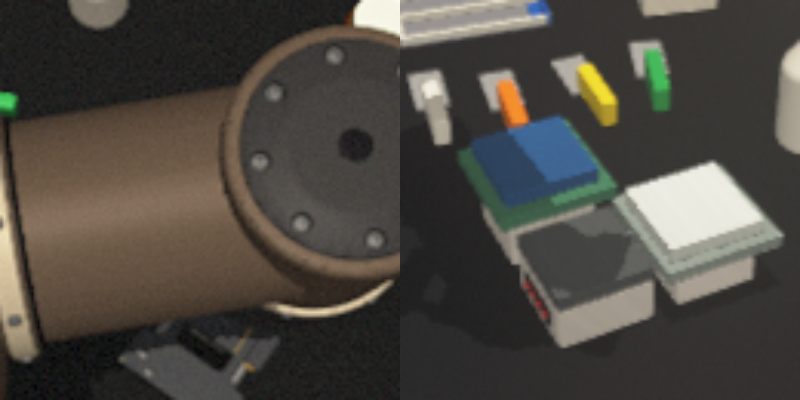

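View pics/f.png

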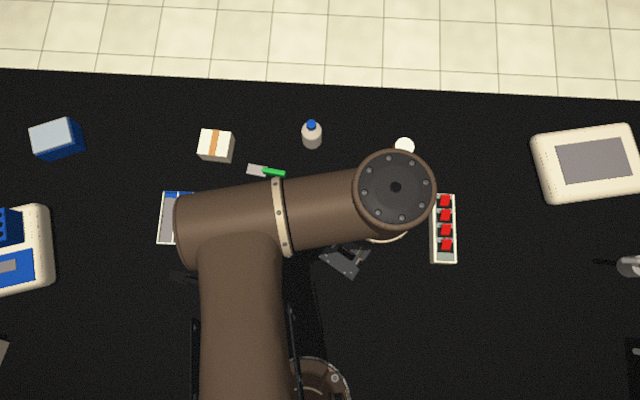

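The bare plate is centred at about x=92 (±2) on the grey ledge, blue at about (0,97) on the green ledge, and the bottom plate is in place. Next, the scrapers: I'll hover to measure them with the wrist camera.

```bash
python3 plan.py -m 0.52,0.33,0.32,180,-0.3
```

```text
t 10.95 meas [ 0.4295 -0.0975  0.2793] 148.92 rp [1.799e+02 1.000e-01] cmd [ 0.4295 -0.0975  0.2793] 148.92 F [ 0.5 -0.1 -0.1] w 0.0306
[[[0.014,0.041,-0.004],[0,0,-3.1],-0.3],[[0.012,0.042,-0.004],[0,0,-3.1],-0.3],[[0.01,0.043,-0.004],[0,0,-3.1],-0.3],[[0.007,0.043,-0.004],[0,0,-3.1],-0.3],[[0.005,0.043,-0.004],[0,0,-3.1],-0.3],[[0.003,0.044,-0.004],[0,0,-3.1],-0.3],[[0.001,0.044,-0.004],[0,0,-3.1],-0.3],[[-0.002,0.044,-0.004],[0,0,-3.1],-0.3]]
[[[-0.004,0.043,-0.004],[0,0,-3.1],-0.3],[[-0.0071,0.0431,-0.0047],[0,0,-3.2],-0.3],[[0,0,0],[0,0,0],-0.3],[[0,0,0],[0,0,0],-0.3],[[0,0,0],[0,0,0],-0.3],[[0,0,0],[0,0,0],-0.3],[[0,0,0],[0,0,0],-0.3],[[0,0,0],[0,0,0],-0.3]]
end [0.52 0.33 0.32] 180.02
```

step_arm(targets=[[[0.014,0.041,-0.004],[0,0,-3.1],-0.3],[[0.012,0.042,-0.004],[0,0,-3.1],-0.3],[[0.01,0.043,-0.004],[0,0,-3.1],-0.3],[[0.007,0.043,-0.004],[0,0,-3.1],-0.3],[[0.005,0.043,-0.004],[0,0,-3.1],-0.3],[[0.003,0.044,-0.004],[0,0,-3.1],-0.3],[[0.001,0.044,-0.004],[0,0,-3.1],-0.3],[[-0.002,0.044,-0.004],[0,0,-3.1],-0.3]])

```text
t: 11.75
eef_pos: [0.5029, 0.2466, 0.3104]
ee_rot: [-3.141, -0.0, 3.027]
force: [1.7, 0.1, 0.5]
width: 0.0304
```

step_arm(targets=[[[-0.004,0.043,-0.004],[0,0,-3.1],-0.3],[[-0.007,0.043,-0.005],[0,0,-3.2],-0.3],[[0,0,0],[0,0,0],-0.3],[[0,0,0],[0,0,0],-0.3],[[0,0,0],[0,0,0],-0.3],[[0,0,0],[0,0,0],-0.3],[[0,0,0],[0,0,0],-0.3],[[0,0,0],[0,0,0],-0.3]])

```text
t: 12.55
eef_pos: [0.5211, 0.3288, 0.3201]
ee_rot: [3.141, 0.001, 3.138]
force: [-0.0, 0.1, -0.3]
width: 0.0307
```

```bash
cat > scr.py <<'E'
from h import *
import sys
for n in sys.argv[2:]:
    im,d,P=look(n,sys.argv[1]+n[0]); print(n)
    # handles: points at z 22..34 inside region
    m=(P[...,2]>.022)&(P[...,2]<.035)&(P[...,0]>.28)&(P[...,0]<.75)&(P[...,1]>.05)&(P[...,1]<.56)&(d>0)
    k,lab,st,_=cv2.connectedComponentsWithStats(m.astype(np.uint8),connectivity=4)
    for i in range(1,k):
        if st[i,4]<50: continue
        q=P[lab==i]; r=cv2.minAreaRect((q[:,:2]*1000).astype(np.float32))
        (w,h),a=r[1],r[2]
        if w<h: a+=90; w,h=h,w
        print(st[i,:4],'rgb',np.median(im[lab==i],0),'rect',np.round(r[0],1),round(w,1),round(h,1),'ang',round(a,1),'z',np.median(q[:,2]).round(4),'mean',(q[:,:2].mean(0)*1000).round(1))
T,s=toolT();print(s['t'],s['eef_pos'],s['width'])
E
python3 scr.py g wrist
```

```text
wrist
[273   0  19  53] rgb [245. 233.   0.] rect [577.6 131.3] 66.5 16.1 ang 97.4 z 0.0285 mean [577.3 131.5]
[334   0  12  48] rgb [247. 157.   0.] rect [495.7 128.9] 58.5 15.5 ang 91.1 z 0.0283 mean [495.5 128.2]
[233   4  14  55] rgb [ 45. 191.  72.] rect [639.4 138. ] 69.8 16.7 ang 82.6 z 0.0283 mean [638.2 137.5]
[382   6  13  56] rgb [245. 245. 223.] rect [425.8 142. ] 70.3 16.4 ang 91.4 z 0.0282 mean [426.6 142.3]
[445  11  36  48] rgb [33. 31. 30.] rect [320.2 143.4] 69.4 16.7 ang 130.5 z 0.0281 mean [321.5 143.6]
[227 130   6  57] rgb [126. 115.  92.] rect [667.4 318.5] 88.3 2.1 ang 87.1 z 0.0286 mean [667.4 316.5]
[446 144  24  43] rgb [20. 20. 19.] rect [304.1 331.4] 69.8 16.2 ang 77.9 z 0.0282 mean [305.1 330.6]
12.6 [0.52105015 0.32891328 0.3200092 ] 0.030799960205137616
```

View pics/gw.png

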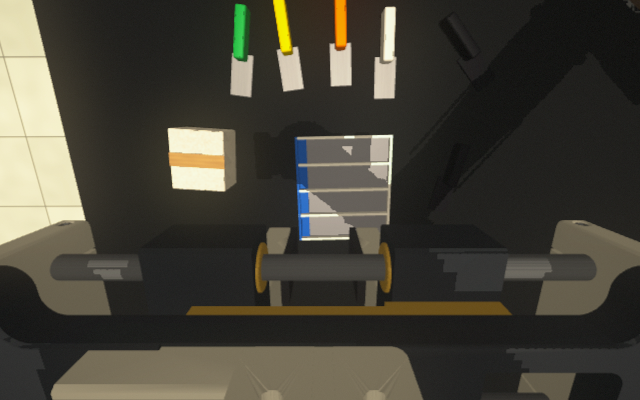

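The wrist view shows the four scrapers at the top (x 242, 285, 341, 387), blades down the picture (+y). The whole tray spans (297–392, 136–240) with its blue end on the left (+x). Measuring the tray.

Run:
```python
from h import *
T,s=toolT()
cal=viewer.calibration('wrist'); d=np.load('pics/gw.npy'); P=cloud('wrist',d,cal,T)
reg=(P[...,0]>.38)&(P[...,0]<.6)&(P[...,1]>.25)&(P[...,1]<.5)
m=reg&(P[...,2]>.009)&(P[...,2]<.017)
q=P[m]*1000; print(len(q),np.median(q[:,2]))
ph=q[:,:2]
for v in range(240,520,5): pass
# fit lines of walls: end walls x, dividers y
print('rect',cv2.minAreaRect(ph.astype(np.float32)))
for lo,hi in((400,420),(550,575)):
    e=ph[(ph[:,0]>lo)&(ph[:,0]<hi)]; print('endx',len(e),np.median(e[:,0]),np.polyfit(e[:,1],e[:,0],1),np.percentile(e[:,0],[2,98]))
mid=ph[(ph[:,0]>425)&(ph[:,0]<545)]
h,b=np.histogram(mid[:,1],bins=range(270,480,3)); print([(int(x),int(y)) for x,y in zip(b,h) if y>3])
for c in (287,331,375,419,463):
    e=mid[abs(mid[:,1]-c)<9]
    if len(e)>10: print(c,len(e),np.median(e[:,1]),np.degrees(np.polyfit(e[:,0],e[:,1],1)[0]))
```

```text
1620 12.484545209213882
rect ((485.9415588378906, 374.49884033203125), (158.4010467529297, 180.37057495117188), 1.126301884651184)
endx 300 410.16115840779173 [-1.69280053e-02  4.16808496e+02] [406.74007589 419.2247884 ]
endx 344 562.257839739415 [-1.83981667e-02  5.67960186e+02] [550.63689367 565.70835702]
[(282, 27), (285, 146), (288, 33), (327, 92), (330, 110), (369, 24), (372, 119), (375, 59), (414, 65), (417, 120), (420, 7), (459, 50), (462, 52), (465, 4)]
287 206 286.7350586073445 0.9808450059155723
331 202 330.4348460021672 1.162497757213085
375 202 373.59828362757867 1.0300598856416365
419 192 417.8248595588272 0.9840341663574138
463 106 462.54686138142335 1.7415529416862048
```

The tray reads as centre (0.486, 0.374), yaw 1.1°, with 44 mm compartment spacing and walls at 12 mm, all consistent with the description. I'll pick the white scraper first, gripping near its centre of mass.

```bash
python3 plan.py -m 0.4252,0.159,0.08,182,-0.3 0.4252,0.159,0.011,182,-0.3,35
```

```text
t 12.6 meas [0.5211 0.3289 0.32  ] 179.82 rp [1.7997e+02 3.0000e-02] cmd [0.5211 0.3289 0.32  ] 179.82 F [ 0.6 -0.5  0.2] w 0.0308
[[[0.014,-0.024,0.034],[0,0,-0.3],-0.3],[[0.014,-0.024,0.034],[0,0,-0.3],-0.3],[[0.014,-0.024,0.034],[0,0,-0.3],-0.3],[[0.014,-0.024,0.035],[0,0,-0.3],-0.3],[[0.014,-0.024,0.034],[0,0,-0.3],-0.3],[[0.014,-0.024,0.035],[0,0,-0.3],-0.3],[[0.014,-0.0247,0.034],[0,0,-0.4],-0.3],[[0.0,0.0,0.035],[0,0,0.0],-0.3]]
[[[0.0,0.0,0.034],[0,0,0.0],-0.3],[[0,0,0],[0,0,0],-0.3],[[0,0,0],[0,0,0],-0.3],[[0,0,0],[0,0,0],-0.3],[[0,0,0],[0,0,0],-0.3],[[0,0,0],[0,0,0],-0.3],[[0,0,0],[0,0,0],-0.3],[[0,0,0],[0,0,0],-0.3]]
end [0.4252 0.159  0.011 ] 182.02
```

step_arm(targets=[[[0.014,-0.024,0.034],[0,0,-0.3],-0.3],[[0.014,-0.024,0.034],[0,0,-0.3],-0.3],[[0.014,-0.024,0.034],[0,0,-0.3],-0.3],[[0.014,-0.024,0.035],[0,0,-0.3],-0.3],[[0.014,-0.024,0.034],[0,0,-0.3],-0.3],[[0.014,-0.024,0.035],[0,0,-0.3],-0.3],[[0.014,-0.0245,0.034],[0,0,-0.4],-0.3],[[0,0,0],[0,0,0],-0.3]])

```text
t: 13.4
eef_pos: [0.4206, 0.1546, 0.0758]
ee_rot: [-3.137, -0.007, -3.108]
force: [-0.5, -0.7, 0.7]
width: 0.0307
```

step_arm(targets=[[[0,0,0.035],[0,0,0],-0.3],[[0,0,0.034],[0,0,0],-0.3],[[0,0,0],[0,0,0],-0.3],[[0,0,0],[0,0,0],-0.3],[[0,0,0],[0,0,0],-1],[[0,0,0],[0,0,0],-1],[[0,0,0],[0,0,0],-1],[[0,0,0],[0,0,0],-1]], grip_force=30)

```text
t: 14.2
eef_pos: [0.4261, 0.1605, 0.012]
ee_rot: [3.14, 0.002, -3.105]
force: [-1.4, 1.2, 9.6]
width: 0.0156
```

```bash
python3 plan.py -m 0.4252,0.159,0.091,182,-1 0.4793,0.3082,0.10,91.1,-1 0.4793,0.3082,0.06,91.1,-1
```

```text
t 14.2 meas [0.4261 0.1605 0.012 ] -177.9 rp [1.799e+02 1.200e-01] cmd [0.4261 0.1605 0.012 ] -177.9 F [-1.4  1.2  9.6] w 0.0156
[[[0.0,-0.001,-0.04],[0,0,0.1],-1.0],[[0.001,-0.0004,-0.039],[0,0,0.0],-1.0],[[-0.005,0.013,-0.001],[0,0,8.3],-1.0],[[-0.003,0.014,-0.001],[0,0,8.3],-1.0],[[-0.001,0.014,-0.001],[0,0,8.3],-1.0],[[0.001,0.015,-0.001],[0,0,8.3],-1.0],[[0.003,0.014,-0.001],[0,0,8.2],-1.0],[[0.005,0.014,-0.001],[0,0,8.3],-1.0]]
[[[0.006,0.013,-0.001],[0,0,8.2],-1.0],[[0.008,0.012,-0.001],[0,0,8.3],-1.0],[[0.01,0.01,0.0],[0,0,8.2],-1.0],[[0.012,0.009,-0.001],[0,0,8.3],-1.0],[[0.0123,0.0074,0.0],[0,0,8.2],-1.0],[[0.0,0.0,0.04],[0,0,0.0],-1.0],[[0,0,0],[0,0,0],-1.0],[[0,0,0],[0,0,0],-1.0]]
end [0.4793 0.3082 0.06  ] -268.9
```

step_arm(targets=[[[0,-0.001,-0.04],[0,0,0.1],-1],[[0.001,0,-0.039],[0,0,0],-1],[[-0.005,0.013,-0.001],[0,0,8.3],-1],[[-0.003,0.014,-0.001],[0,0,8.3],-1],[[-0.001,0.014,-0.001],[0,0,8.3],-1],[[0.001,0.015,-0.001],[0,0,8.3],-1],[[0.003,0.014,-0.001],[0,0,8.2],-1],[[0.005,0.014,-0.001],[0,0,8.3],-1]])

```text
t: 15.0
eef_pos: [0.4527, 0.241, 0.0963]
ee_rot: [3.141, -0.0, 2.303]
force: [-1.0, -0.3, -0.9]
width: 0.0159
```

step_arm(targets=[[[0.006,0.013,-0.001],[0,0,8.2],-1],[[0.008,0.012,-0.001],[0,0,8.3],-1],[[0.01,0.01,0],[0,0,8.2],-1],[[0.012,0.009,-0.001],[0,0,8.3],-1],[[0.0125,0.0075,0],[0,0,8.2],-1],[[0,0,0.04],[0,0,0],-1],[[0,0,0],[0,0,0],-1],[[0,0,0],[0,0,0],-1]])

```text
t: 15.8
eef_pos: [0.4783, 0.3074, 0.0588]
ee_rot: [-3.141, 0.002, 1.59]
force: [0.1, -0.3, 0.3]
width: 0.0157
```

```bash
python3 - <<'E'
from h import *
im,d,P=look('wrist','h_w'); im2,d2,P2=look('side','h_s')
cv2.imwrite('pics/h_c.png',np.hstack([cv2.resize(im[:,120:520,::-1],(400,400)),cv2.resize(im2[120:260,220:360,::-1],(400,400))]))
E
python3 plan.py -m 0.4793,0.3082,0.06,91.1,-1 0.4793,0.3082,0.015,91.1,-1,15
```

```text
t 15.9 meas [0.4792 0.3084 0.0602] 91.11 rp [ 1.7992e+02 -6.0000e-02] cmd [0.4792 0.3084 0.0602] 91.11 F [-0.5 -0.5  0.2] w 0.0158
[[[-0.0002,0.0001,0.0002],[0,0,0.0],-1.0],[[0.0,0.0,0.015],[0,0,0.0],-1.0],[[0.0,0.0,0.015],[0,0,0.0],-1.0],[[0.0,0.0,0.015],[0,0,0.0],-1.0],[[0,0,0],[0,0,0],-1.0],[[0,0,0],[0,0,0],-1.0],[[0,0,0],[0,0,0],-1.0],[[0,0,0],[0,0,0],-1.0]]
end [0.4793 0.3082 0.015 ] 91.11
```

View pics/h_c.png

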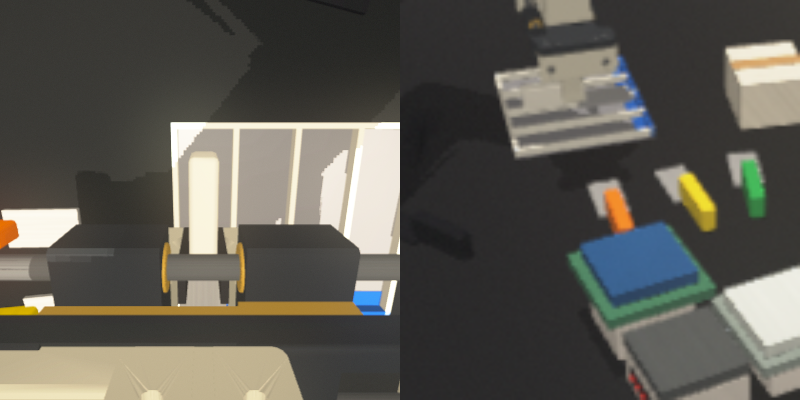

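The white scraper is held square and lined up with the first compartment (handle at crop x≈203, compartment walls at 175 and 235). Lower, release to about 20 mm and lift.

step_arm(targets=[[[0,0,0.015],[0,0,0],-1],[[0,0,0.015],[0,0,0],-1],[[0,0,0.01],[0,0,0],-1],[[0,0,0.005],[0,0,0],-1],[[0,0,0],[0,0,0],-1],[[0,0,0],[0,0,0],-0.52],[[0,0,0],[0,0,0],-0.52],[[0,0,0],[0,0,0],-0.52]])

```text
t: 16.7
eef_pos: [0.4788, 0.3082, 0.0139]
ee_rot: [3.141, -0.0, 1.59]
force: [-0.4, 0.1, 0.8]
width: 0.0207
```

step_arm(targets=[[[0,0,0],[0,0,0],-0.52],[[0,0,-0.02],[0,0,0],-0.52],[[0,0,-0.04],[0,0,0],-0.52],[[0,0,-0.04],[0,0,0],-0.3],[[0,0,-0.04],[0,0,0],-0.3],[[0,0.02,-0.03],[0,0,-8],-0.3],[[0,0.02,-0.03],[0,0,-8],-0.3],[[0,0.02,0],[0,0,-8],-0.3]])

```text
t: 17.5
eef_pos: [0.54, 0.3186, 0.2192]
ee_rot: [3.133, -0.002, 2.015]
force: [0.2, 0.8, -1.1]
width: 0.031
```

```bash
python3 plan.py -m 0.52,0.33,0.28,180,-0.3
```

```text
t 17.5 meas [0.54   0.3186 0.2192] 115.44 rp [ 1.7954e+02 -1.1000e-01] cmd [0.54   0.3186 0.2192] 115.44 F [ 0.2  0.8 -1.1] w 0.031
[[[0.002,-0.002,-0.008],[0,0,-8.1],-0.3],[[0.003,-0.001,-0.008],[0,0,-8.1],-0.3],[[0.003,-0.001,-0.007],[0,0,-8.1],-0.3],[[0.003,-0.001,-0.008],[0,0,-8.1],-0.3],[[0.003,0.0,-0.007],[0,0,-8.0],-0.3],[[0.003,0.0,-0.008],[0,0,-8.1],-0.3],[[0.002,0.001,-0.007],[0,0,-8.0],-0.3],[[0.0024,0.0011,-0.0078],[0,0,-8.1],-0.3]]
end [0.52 0.33 0.28] 180.04
```

step_arm(targets=[[[0.002,-0.002,-0.008],[0,0,-8.1],-0.3],[[0.003,-0.001,-0.008],[0,0,-8.1],-0.3],[[0.003,-0.001,-0.007],[0,0,-8.1],-0.3],[[0.003,-0.001,-0.008],[0,0,-8.1],-0.3],[[0.003,0,-0.007],[0,0,-8],-0.3],[[0.003,0,-0.008],[0,0,-8.1],-0.3],[[0.002,0.001,-0.007],[0,0,-8],-0.3],[[0.0025,0.001,-0.008],[0,0,-8.1],-0.3]])

```text
t: 18.3
eef_pos: [0.5172, 0.3288, 0.2746]
ee_rot: [-3.141, -0.0, -3.142]
force: [0.0, 0.6, 0.7]
width: 0.0305
```

```bash
python3 scr.py i wrist
```

```text
wrist
[219   0  16  53] rgb [ 49. 203.  77.] rect [639.9 143. ] 59.4 16.7 ang 81.9 z 0.0283 mean [638.8 143.4]
[266   0  19  46] rgb [250.  239.5   0. ] rect [576.4 139.7] 51.0 16.1 ang 97.1 z 0.0283 mean [576.1 139.6]
[333   0  14  40] rgb [252.  168.5   0. ] rect [494.8 136.2] 43.6 15.7 ang 93.0 z 0.0284 mean [495.2 136.5]
[456   0  40  53] rgb [35. 33. 33.] rect [320.1 143.6] 70.0 16.6 ang 131.1 z 0.0282 mean [321.5 143.7]
[212 131   9  63] rgb [143. 130. 104.] rect [667.5 318.6] 89.0 3.7 ang 88.2 z 0.0289 mean [667.3 316.5]
[456 147  27  48] rgb [23. 22. 22.] rect [304.3 331. ] 69.4 16.4 ang 77.9 z 0.0281 mean [305.  329.9]
[338 149  50  13] rgb [204. 190. 161.] rect [459.6 307.4] 69.9 16.0 ang 1.5 z 0.0313 mean [459.9 306.9]
18.35 [0.51756685 0.32924989 0.2762955 ] 0.030464697494953875
```

View pics/iw.png

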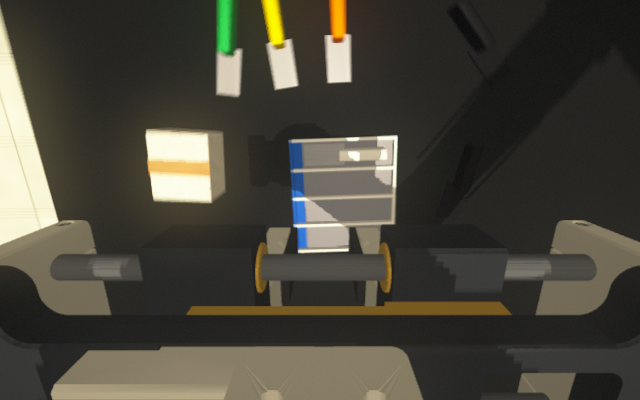

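White is in: its handle is at (460,307) with its top at 31 mm, so the origin is within 3 mm of the compartment centre. Orange next.

```bash
python3 plan.py -m 0.4948,0.1405,0.08,182.5,-0.3 0.4948,0.1405,0.0115,182.5,-0.3,35;  echo; python3 plan.py  0.4948,0.1405,0.095,182.5,-1 0.4784,0.3525,0.10,91.1,-1 0.4784,0.3525,0.06,91.1,-1
```

```text
t 18.35 meas [0.5176 0.3292 0.2763] -179.49 rp [1.7994e+02 8.0000e-02] cmd [0.5176 0.3292 0.2763] -179.49 F [0.6 0.1 1.8] w 0.0305
[[[0.004,-0.031,0.033],[0,0,-0.3],-0.3],[[0.004,-0.031,0.033],[0,0,-0.3],-0.3],[[0.004,-0.032,0.033],[0,0,-0.3],-0.3],[[0.005,-0.031,0.032],[0,0,-0.4],-0.3],[[0.005,-0.032,0.033],[0,0,-0.3],-0.3],[[0.005,-0.0312,0.0323],[0,0,-0.4],-0.3],[[0.0,0.0,0.034],[0,0,0.0],-0.3],[[0.0,0.0,0.0345],[0,0,0.0],-0.3]]
end [0.4948 0.1405 0.0115] -177.49

t 18.35 meas [0.5176 0.3292 0.2763] -179.49 rp [1.7994e+02 8.0000e-02] cmd [0.4948 0.1405 0.0115] -177.49 F [0.6 0.1 1.8] w 0.0305
[[[0.0,0.0,-0.042],[0,0,0.0],-1.0],[[0.0,0.0,-0.0415],[0,0,0.0],-1.0],[[0.001,0.019,0.0],[0,0,8.3],-1.0],[[0.003,0.019,-0.001],[0,0,8.3],-1.0],[[0.006,0.018,0.0],[0,0,8.3],-1.0],[[0.009,0.017,-0.001],[0,0,8.3],-1.0],[[0.011,0.016,0.0],[0,0,8.3],-1.0],[[0.013,0.014,-0.001],[0,0,8.3],-1.0]]
[[[0.015,0.012,0.0],[0,0,8.3],-1.0],[[0.017,0.01,-0.001],[0,0,8.3],-1.0],[[0.018,0.007,0.0],[0,0,8.3],-1.0],[[0.019,0.004,-0.001],[0,0,8.4],-1.0],[[0.0199,0.002,0.0],[0,0,8.3],-1.0],[[0.0,0.0,0.04],[0,0,0.0],-1.0],[[0,0,0],[0,0,0],-1.0],[[0,0,0],[0,0,0],-1.0]]
end [0.4784 0.3525 0.06  ] -268.89
```

step_arm(targets=[[[0.004,-0.031,0.033],[0,0,-0.3],-0.3],[[0.004,-0.031,0.033],[0,0,-0.3],-0.3],[[0.004,-0.032,0.033],[0,0,-0.3],-0.3],[[0.005,-0.031,0.032],[0,0,-0.4],-0.3],[[0.005,-0.032,0.033],[0,0,-0.3],-0.3],[[0.005,-0.031,0.032],[0,0,-0.4],-0.3],[[0,0,0],[0,0,0],-0.3],[[0,0,0],[0,0,0],-0.3]])

```text
t: 19.15
eef_pos: [0.4917, 0.1396, 0.078]
ee_rot: [-3.14, -0.001, -3.116]
force: [1.0, 0.1, 0.5]
width: 0.0309
```

step_arm(targets=[[[0,0,0.034],[0,0,0],-0.3],[[0,0,0.034],[0,0,0],-0.3],[[0,0,0],[0,0,0],-0.3],[[0,0,0],[0,0,0],-0.3],[[0,0,0],[0,0,0],-1],[[0,0,0],[0,0,0],-1],[[0,0,0],[0,0,0],-1],[[0,0,0],[0,0,0],-1]], grip_force=30)

```text
t: 19.95
eef_pos: [0.4931, 0.1415, 0.0122]
ee_rot: [3.14, 0.003, -3.112]
force: [-0.9, 1.8, 8.1]
width: 0.0157
```

```bash
python3 plan.py -m 0.4948,0.1405,0.095,182.5,-1 0.4784,0.3525,0.10,91.1,-1 0.4784,0.3525,0.06,91.1,-1
```

```text
t 19.95 meas [0.4931 0.1415 0.0122] -178.3 rp [1.799e+02 1.600e-01] cmd [0.4931 0.1415 0.0122] -178.3 F [-0.9  1.8  8.1] w 0.0157
[[[-0.001,-0.001,-0.041],[0,0,-0.4],-1.0],[[-0.0007,-0.0001,-0.0418],[0,0,-0.4],-1.0],[[0.001,0.019,0.0],[0,0,8.3],-1.0],[[0.003,0.019,-0.001],[0,0,8.3],-1.0],[[0.006,0.018,0.0],[0,0,8.3],-1.0],[[0.009,0.017,-0.001],[0,0,8.3],-1.0],[[0.011,0.016,0.0],[0,0,8.3],-1.0],[[0.013,0.014,-0.001],[0,0,8.3],-1.0]]
[[[0.015,0.012,0.0],[0,0,8.3],-1.0],[[0.017,0.01,-0.001],[0,0,8.3],-1.0],[[0.018,0.007,0.0],[0,0,8.3],-1.0],[[0.019,0.004,-0.001],[0,0,8.4],-1.0],[[0.02,0.002,0.0],[0,0,8.3],-1.0],[[-0.0001,0.0,0.04],[0,0,0.0],-1.0],[[0,0,0],[0,0,0],-1.0],[[0,0,0],[0,0,0],-1.0]]
end [0.4784 0.3525 0.06  ] -268.9
```

step_arm(targets=[[[-0.001,-0.001,-0.041],[0,0,-0.4],-1],[[-0.0005,0,-0.042],[0,0,-0.4],-1],[[0.001,0.019,0],[0,0,8.3],-1],[[0.003,0.019,-0.001],[0,0,8.3],-1],[[0.006,0.018,0],[0,0,8.3],-1],[[0.009,0.017,-0.001],[0,0,8.3],-1],[[0.011,0.016,0],[0,0,8.3],-1],[[0.013,0.014,-0.001],[0,0,8.3],-1]])

```text
t: 20.75
eef_pos: [0.4846, 0.255, 0.0972]
ee_rot: [3.141, -0.0, 2.309]
force: [-0.0, -0.1, -1.6]
width: 0.0159
```

step_arm(targets=[[[0.015,0.012,0],[0,0,8.3],-1],[[0.017,0.01,-0.001],[0,0,8.3],-1],[[0.018,0.007,0],[0,0,8.3],-1],[[0.019,0.004,-0.001],[0,0,8.4],-1],[[0.02,0.002,0],[0,0,8.3],-1],[[0,0,0.04],[0,0,0],-1],[[0,0,0],[0,0,0],-1],[[0,0,0],[0,0,0],-1]])

```text
t: 21.55
eef_pos: [0.4768, 0.3511, 0.0587]
ee_rot: [-3.141, 0.002, 1.59]
force: [0.5, 0.8, -0.5]
width: 0.0156
```

```bash
python3 - <<'E'
from h import *
im,d,P=look('wrist','j_w'); im2,d2,P2=look('side','j_s')
cv2.imwrite('pics/j_c.png',np.hstack([cv2.resize(im[:,120:520,::-1],(400,400)),cv2.resize(im2[120:260,220:360,::-1],(400,400))]))
E
python3 plan.py -m 0.4784,0.3525,0.06,91.1,-1 0.4784,0.3525,0.015,91.1,-1,15
```

```text
t 21.65 meas [0.4779 0.352  0.0601] 91.1 rp [ 1.7993e+02 -6.0000e-02] cmd [0.4779 0.352  0.0601] 91.1 F [ 0.5  0.4 -1. ] w 0.0161
[[[0.0005,0.0005,0.0001],[0,0,0.0],-1.0],[[0.0,0.0,0.011],[0,0,0.0],-1.0],[[0.0,0.0,0.011],[0,0,0.0],-1.0],[[0.0,0.0,0.012],[0,0,0.0],-1.0],[[0.0,0.0,0.011],[0,0,0.0],-1.0],[[0,0,0],[0,0,0],-1.0],[[0,0,0],[0,0,0],-1.0],[[0,0,0],[0,0,0],-1.0]]
end [0.4784 0.3525 0.015 ] 91.1
```

View pics/j_c.png

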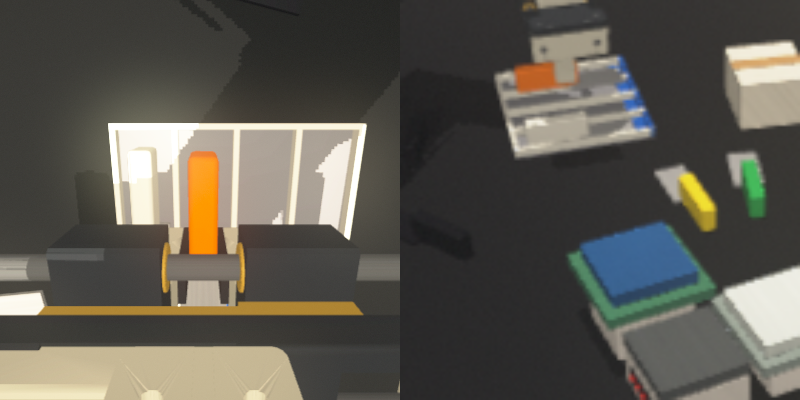

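Orange is aligned in the second compartment (handle x≈203, walls 175 and 237), with white in the first. Lowering.

step_arm(targets=[[[0,0,0.015],[0,0,0],-1],[[0,0,0.015],[0,0,0],-1],[[0,0,0.01],[0,0,0],-1],[[0,0,0.005],[0,0,0],-1],[[0,0,0],[0,0,0],-1],[[0,0,0],[0,0,0],-0.54],[[0,0,0],[0,0,0],-0.54],[[0,0,0],[0,0,0],-0.54]])

```text
t: 22.45
eef_pos: [0.4774, 0.352, 0.0139]
ee_rot: [3.141, -0.001, 1.59]
force: [-0.2, -0.4, -0.7]
width: 0.0198
```

step_arm(targets=[[[0,0,0],[0,0,0],-0.54],[[0,0,-0.02],[0,0,0],-0.54],[[0,0,-0.04],[0,0,0],-0.54],[[0,0,-0.04],[0,0,0],-0.3],[[0,0,-0.04],[0,0,0],-0.3],[[0,0.02,-0.04],[0,0,-8],-0.3],[[0,0.02,-0.04],[0,0,-8],-0.3],[[0,0.02,0],[0,0,-8],-0.3]])

```text
t: 23.25
eef_pos: [0.5391, 0.3628, 0.2411]
ee_rot: [3.131, -0.003, 2.015]
force: [0.7, 0.5, 0.2]
width: 0.0305
```

```bash
python3 plan.py -m 0.52,0.30,0.30,180,-0.3
```

```text
t 23.25 meas [0.5391 0.3628 0.2411] 115.45 rp [ 1.794e+02 -1.600e-01] cmd [0.5391 0.3628 0.2411] 115.45 F [0.7 0.5 0.2] w 0.0305
[[[-0.006,-0.006,-0.007],[0,0,-8.1],-0.3],[[-0.005,-0.006,-0.007],[0,0,-8.1],-0.3],[[-0.004,-0.007,-0.007],[0,0,-8.1],-0.3],[[-0.003,-0.008,-0.008],[0,0,-8.0],-0.3],[[-0.002,-0.008,-0.007],[0,0,-8.1],-0.3],[[-0.001,-0.008,-0.008],[0,0,-8.0],-0.3],[[-0.001,-0.008,-0.007],[0,0,-8.1],-0.3],[[0.0012,-0.0084,-0.0079],[0,0,-8.0],-0.3]]
end [0.52 0.3  0.3 ] 179.95
```

step_arm(targets=[[[-0.006,-0.006,-0.007],[0,0,-8.1],-0.3],[[-0.005,-0.006,-0.007],[0,0,-8.1],-0.3],[[-0.004,-0.007,-0.007],[0,0,-8.1],-0.3],[[-0.003,-0.008,-0.008],[0,0,-8],-0.3],[[-0.002,-0.008,-0.007],[0,0,-8.1],-0.3],[[-0.001,-0.008,-0.008],[0,0,-8],-0.3],[[-0.001,-0.008,-0.007],[0,0,-8.1],-0.3],[[0.001,-0.0085,-0.008],[0,0,-8],-0.3]])

```text
t: 24.05
eef_pos: [0.5165, 0.298, 0.2926]
ee_rot: [-3.141, -0.0, 3.14]
force: [0.7, -0.3, 0.5]
width: 0.0308
```

```bash
python3 scr.py k wrist
```

```text
wrist
[267  15  20  58] rgb [245. 232.   0.] rect [577.8 129.6] 69.8 16.2 ang 97.3 z 0.0283 mean [577.4 129.4]
[225  22  15  57] rgb [ 46. 190.  73.] rect [639.1 137.9] 69.8 16.4 ang 82.4 z 0.0282 mean [638.2 137.6]
[447  30  38  49] rgb [33. 32. 31.] rect [320.  143.5] 70.0 16.2 ang 131.0 z 0.0282 mean [321.5 143.4]
[170 149  47   4] rgb [118. 108.  86.] rect [706.2 271.5] 66.1 0.4 ang 176.3 z 0.0285 mean [706.3 271.5]
[217 152   9  58] rgb [130. 118.  95.] rect [667.3 317.8] 87.9 6.3 ang 90.0 z 0.0284 mean [667.4 315.7]
[448 166  25  45] rgb [21. 20. 20.] rect [304.  331.5] 70.3 16.6 ang 77.8 z 0.0281 mean [305. 330.]
[337 168  46  12] rgb [186. 173. 146.] rect [460.  307.6] 68.1 16.2 ang 0.7 z 0.0314 mean [460.3 306.8]
[337 195  46  12] rgb [202.  93.   3.] rect [458.2 350.5] 70.3 16.2 ang 0.0 z 0.0311 mean [458.7 349.8]
24.1 [0.51674223 0.29723608 0.29450224] 0.030347931387156708
```

View pics/kw.png

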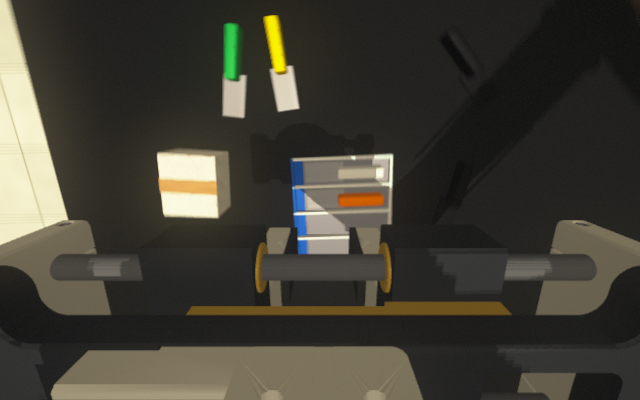

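Orange is in (origin about (483,351), on the floor). Yellow next, at (578,130), 97.6°.

```bash
python3 plan.py -m 0.5756,0.147,0.08,187.6,-0.3
```

```text
t 24.1 meas [0.5167 0.2972 0.2945] -179.61 rp [1.7995e+02 8.0000e-02] cmd [0.5167 0.2972 0.2945] -179.61 F [-0.5 -0.9  1.8] w 0.0303
[[[-0.01,-0.025,0.036],[0,0,-1.2],-0.3],[[-0.009,-0.025,0.036],[0,0,-1.2],-0.3],[[-0.009,-0.026,0.036],[0,0,-1.2],-0.3],[[-0.008,-0.026,0.036],[0,0,-1.2],-0.3],[[-0.007,-0.026,0.035],[0,0,-1.2],-0.3],[[-0.0068,-0.0253,0.0355],[0,0,-1.2],-0.3],[[0,0,0],[0,0,0],-0.3],[[0,0,0],[0,0,0],-0.3]]
end [0.5756 0.147  0.08  ] -172.41
```

step_arm(targets=[[[-0.009,-0.025,0.036],[0,0,-1.2],-0.3],[[-0.009,-0.025,0.036],[0,0,-1.2],-0.3],[[-0.009,-0.026,0.036],[0,0,-1.2],-0.3],[[-0.008,-0.026,0.036],[0,0,-1.2],-0.3],[[-0.007,-0.026,0.035],[0,0,-1.2],-0.3],[[-0.007,-0.025,0.0355],[0,0,-1.2],-0.3],[[0,0,0],[0,0,0],-0.3],[[0,0,0],[0,0,0],-0.3]])

```text
t: 24.9
eef_pos: [0.5725, 0.1469, 0.0771]
ee_rot: [-3.14, -0.002, -3.027]
force: [-0.2, 0.2, 1.7]
width: 0.0307
```

```bash
python3 plan.py -m 0.5756,0.147,0.0115,187.6,-0.3,35
```

```text
t 24.9 meas [0.5725 0.1469 0.0771] -173.42 rp [-1.7993e+02 -1.0000e-01] cmd [0.5725 0.1469 0.0771] -173.42 F [-0.2  0.2  1.7] w 0.0307
[[[-0.002,0.0,0.033],[0,0,-0.5],-0.3],[[-0.0011,-0.0002,0.0326],[0,0,-0.5],-0.3],[[0,0,0],[0,0,0],-0.3],[[0,0,0],[0,0,0],-0.3],[[0,0,0],[0,0,0],-0.3],[[0,0,0],[0,0,0],-0.3],[[0,0,0],[0,0,0],-0.3],[[0,0,0],[0,0,0],-0.3]]
end [0.5756 0.147  0.0115] -172.42
```

step_arm(targets=[[[-0.001,0,0.033],[0,0,-0.5],-0.3],[[-0.001,0,0.032],[0,0,-0.4],-0.3],[[0,0,0],[0,0,0],-0.3],[[0,0,0],[0,0,0],-0.3],[[0,0,0],[0,0,0],-1],[[0,0,0],[0,0,0],-1],[[0,0,0],[0,0,0],-1],[[0,0,0],[0,0,0],-1]], grip_force=30)

```text
t: 25.7
eef_pos: [0.5755, 0.1486, 0.0148]
ee_rot: [3.141, 0.003, -3.007]
force: [-2.3, 0.3, 7.0]
width: 0.0158
```

```bash
python3 plan.py -m 0.5756,0.147,0.095,187.6,-1 0.4776,0.3965,0.10,91.1,-1 0.4776,0.3965,0.06,91.1,-1
```

```text
t 25.7 meas [0.5755 0.1486 0.0148] -172.31 rp [1.7994e+02 1.5000e-01] cmd [0.5755 0.1486 0.0148] -172.31 F [-2.3  0.3  7. ] w 0.0158
[[[0.0,-0.001,-0.04],[0,0,0.0],-1.0],[[0.0001,-0.0006,-0.0402],[0,0,0.1],-1.0],[[0.005,0.022,0.0],[0,0,8.0],-1.0],[[0.008,0.021,0.0],[0,0,8.0],-1.0],[[0.011,0.019,0.0],[0,0,8.0],-1.0],[[0.014,0.018,-0.001],[0,0,8.1],-1.0],[[0.016,0.015,0.0],[0,0,8.0],-1.0],[[0.018,0.013,-0.001],[0,0,8.1],-1.0]]
[[[0.02,0.01,0.0],[0,0,8.0],-1.0],[[0.021,0.008,-0.001],[0,0,8.1],-1.0],[[0.022,0.005,0.0],[0,0,8.0],-1.0],[[0.022,0.001,-0.001],[0,0,8.1],-1.0],[[0.022,-0.002,0.0],[0,0,8.0],-1.0],[[0.0222,-0.0045,-0.001],[0,0,8.1],-1.0],[[0.0,0.0,0.04],[0,0,0.0],-1.0],[[0,0,0],[0,0,0],-1.0]]
end [0.4776 0.3965 0.06  ] -268.91
```

step_arm(targets=[[[0,-0.001,-0.04],[0,0,0],-1],[[0,-0.0005,-0.04],[0,0,0.1],-1],[[0.005,0.022,0],[0,0,8],-1],[[0.008,0.021,0],[0,0,8],-1],[[0.011,0.019,0],[0,0,8],-1],[[0.014,0.018,-0.001],[0,0,8.1],-1],[[0.016,0.015,0],[0,0,8],-1],[[0.018,0.013,-0.001],[0,0,8.1],-1]])

```text
t: 26.5
eef_pos: [0.5257, 0.2719, 0.0957]
ee_rot: [3.141, -0.0, 2.426]
force: [-0.1, 0.3, -0.9]
width: 0.0157
```

step_arm(targets=[[[0.02,0.01,0],[0,0,8],-1],[[0.021,0.008,-0.001],[0,0,8.1],-1],[[0.022,0.005,0],[0,0,8],-1],[[0.022,0.001,-0.001],[0,0,8.1],-1],[[0.022,-0.002,0],[0,0,8],-1],[[0.022,-0.0045,-0.001],[0,0,8.1],-1],[[0,0,0.04],[0,0,0],-1],[[0,0,0],[0,0,0],-1]])

```text
t: 27.3
eef_pos: [0.4743, 0.3938, 0.0544]
ee_rot: [-3.137, 0.005, 1.589]
force: [-0.1, -1.9, -1.3]
width: 0.0154
```

```bash
python3 - <<'E'
from h import *
im,d,P=look('wrist','l_w'); im2,d2,P2=look('side','l_s')
cv2.imwrite('pics/l_c.png',np.hstack([cv2.resize(im[:,120:520,::-1],(400,400)),cv2.resize(im2[120:260,220:360,::-1],(400,400))]))
E
python3 plan.py -m 0.4776,0.3965,0.0175,91.1,-1,12
```

```text
t 27.4 meas [0.4766 0.395  0.0581] 91.11 rp [-1.7995e+02  1.0000e-01] cmd [0.4766 0.395  0.0581] 91.11 F [ 0.3 -0.3 -0.4] w 0.0155
[[[0.0,0.0,0.01],[0,0,0.0],-1.0],[[0.0,0.0,0.01],[0,0,0.0],-1.0],[[0.001,0.001,0.01],[0,0,0.0],-1.0],[[0.0005,0.0001,0.0106],[0,0,0.0],-1.0],[[0,0,0],[0,0,0],-1.0],[[0,0,0],[0,0,0],-1.0],[[0,0,0],[0,0,0],-1.0],[[0,0,0],[0,0,0],-1.0]]
end [0.4776 0.3965 0.0175] 91.11
```

View pics/l_c.png

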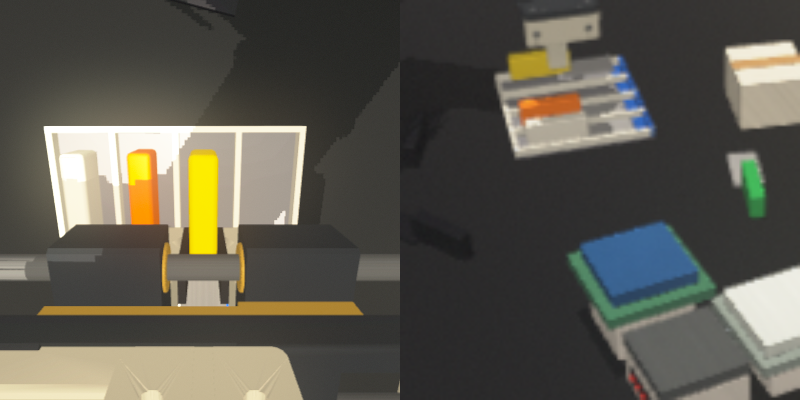

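Yellow is lined up in the third compartment. Lowering 42 mm.

step_arm(targets=[[[0,0,0.015],[0,0,0],-1],[[0,0,0.015],[0,0,0],-1],[[0,0,0.008],[0,0,0],-1],[[0,0,0.004],[0,0,0],-1],[[0,0,0],[0,0,0],-1],[[0,0,0],[0,0,0],-1],[[0,0,0],[0,0,0],-1],[[0,0,0],[0,0,0],-1]])

```text
t: 28.2
eef_pos: [0.4774, 0.3959, 0.0178]
ee_rot: [3.14, -0.001, 1.59]
force: [-1.3, -1.3, 5.6]
width: 0.0161
```

step_arm(targets=[[[0,0,0],[0,0,0],-0.54],[[0,0,0],[0,0,0],-0.54],[[0,0,0],[0,0,0],-0.54],[[0,0,0],[0,0,0],-0.54],[[0,0,-0.02],[0,0,0],-0.54],[[0,0,-0.04],[0,0,0],-0.54],[[0,0,-0.04],[0,0,0],-0.3],[[0,0,-0.04],[0,0,0],-0.3]])

```text
t: 29.0
eef_pos: [0.4767, 0.3955, 0.1574]
ee_rot: [-3.141, 0.001, 1.59]
force: [0.1, 0.7, -0.2]
width: 0.0287
```

```bash
python3 plan.py -m 0.52,0.30,0.30,180,-0.3
```

```text
t 29.0 meas [0.4767 0.3955 0.1574] 91.08 rp [-1.7998e+02  3.0000e-02] cmd [0.4767 0.3955 0.1574] 91.08 F [ 0.1  0.7 -0.2] w 0.0287
[[[-0.009,0.004,-0.013],[0,0,-8.1],-0.3],[[-0.009,0.002,-0.013],[0,0,-8.1],-0.3],[[-0.009,0.001,-0.013],[0,0,-8.1],-0.3],[[-0.01,0.0,-0.013],[0,0,-8.1],-0.3],[[-0.009,-0.001,-0.013],[0,0,-8.1],-0.3],[[-0.009,-0.003,-0.013],[0,0,-8.1],-0.3],[[-0.009,-0.004,-0.013],[0,0,-8.1],-0.3],[[-0.008,-0.005,-0.013],[0,0,-8.1],-0.3]]
[[[-0.007,-0.006,-0.013],[0,0,-8.0],-0.3],[[-0.006,-0.008,-0.013],[0,0,-8.1],-0.3],[[-0.0053,-0.0081,-0.0126],[0,0,-8.0],-0.3],[[0,0,0],[0,0,0],-0.3],[[0,0,0],[0,0,0],-0.3],[[0,0,0],[0,0,0],-0.3],[[0,0,0],[0,0,0],-0.3],[[0,0,0],[0,0,0],-0.3]]
end [0.52 0.3  0.3 ] 179.98
```

step_arm(targets=[[[-0.009,0.004,-0.013],[0,0,-8.1],-0.3],[[-0.009,0.002,-0.013],[0,0,-8.1],-0.3],[[-0.009,0.001,-0.013],[0,0,-8.1],-0.3],[[-0.01,0,-0.013],[0,0,-8.1],-0.3],[[-0.009,-0.001,-0.013],[0,0,-8.1],-0.3],[[-0.009,-0.003,-0.013],[0,0,-8.1],-0.3],[[-0.009,-0.004,-0.013],[0,0,-8.1],-0.3],[[-0.008,-0.005,-0.013],[0,0,-8.1],-0.3]])

```text
t: 29.8
eef_pos: [0.5086, 0.3262, 0.2605]
ee_rot: [-3.141, -0.0, 2.726]
force: [-0.2, -0.4, 0.1]
width: 0.0303
```

step_arm(targets=[[[-0.007,-0.006,-0.013],[0,0,-8],-0.3],[[-0.006,-0.008,-0.013],[0,0,-8.1],-0.3],[[-0.0055,-0.008,-0.0125],[0,0,-8],-0.3],[[0,0,0],[0,0,0],-0.3],[[0,0,0],[0,0,0],-0.3],[[0,0,0],[0,0,0],-0.3],[[0,0,0],[0,0,0],-0.3],[[0,0,0],[0,0,0],-0.3]])

```text
t: 30.6
eef_pos: [0.52, 0.3005, 0.2979]
ee_rot: [-3.141, -0.001, 3.141]
force: [-0.1, 0.7, 0.5]
width: 0.0307
```

```bash
python3 scr.py m wrist
```

```text
wrist
[229  21  14  57] rgb [ 41. 196.  74.] rect [639.3 137.8] 69.5 16.5 ang 82.6 z 0.0283 mean [638.3 137.7]
[448  30  37  48] rgb [32. 31. 30.] rect [319.9 143.4] 69.9 16.4 ang 131.1 z 0.0282 mean [321.3 143.4]
[173 146  48   5] rgb [140. 128. 103.] rect [706.9 271.5] 67.2 0.6 ang 176.3 z 0.0292 mean [707.2 271.4]
[221 150   8  58] rgb [129. 117.  94.] rect [667.7 318.7] 89.5 5.0 ang 88.7 z 0.0282 mean [667.3 316.3]
[449 164  24  44] rgb [21. 20. 19.] rect [304.  331.2] 69.9 16.7 ang 77.9 z 0.0281 mean [305.  329.9]
[339 166  46  12] rgb [185. 172. 145.] rect [459.6 307.4] 69.2 16.4 ang 1.4 z 0.0313 mean [460.3 306.6]
[339 193  45  12] rgb [202.  92.   3.] rect [458.9 350.9] 69.1 16.4 ang 2.0 z 0.0312 mean [459.1 349.7]
[339 219  44  12] rgb [185. 152.   0.] rect [458.2 394.5] 68.9 16.4 ang 1.5 z 0.0309 mean [460.5 391.6]
30.65 [0.52009883 0.30053788 0.29805913] 0.030715749911953586
```

View pics/mw.png

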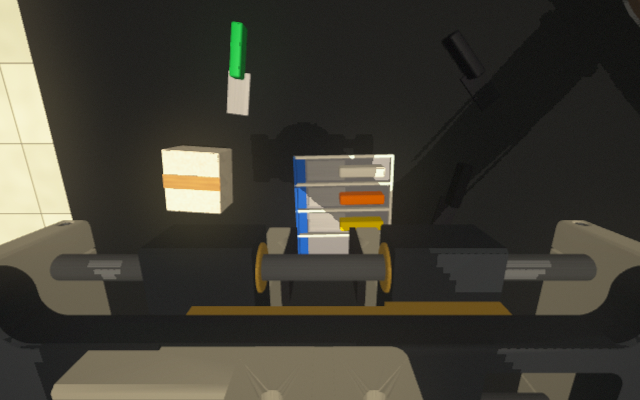

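Yellow is in as well; all three are flat (tops at 31 mm) and within 3 mm of the compartment centres. Green next.

```bash
python3 plan.py -m 0.6415,0.155,0.085,172.7,-0.3,55 0.6415,0.155,0.0115,172.7,-0.3,37; python3 plan.py 0.6415,0.155,0.095,172.7,-1 0.4767,0.4403,0.10,91.1,-1 0.4767,0.4403,0.06,91.1,-1
```

```text
t 30.65 meas [0.5201 0.3005 0.2981] 179.95 rp [-1.7997e+02 -3.0000e-02] cmd [0.5201 0.3005 0.2981] 179.95 F [ 1.   0.1 -0.2] w 0.0307
[[[-0.02,-0.024,0.036],[0,0,1.2],-0.3],[[-0.021,-0.024,0.035],[0,0,1.2],-0.3],[[-0.021,-0.023,0.036],[0,0,1.2],-0.3],[[-0.022,-0.023,0.035],[0,0,1.2],-0.3],[[-0.022,-0.023,0.036],[0,0,1.2],-0.3],[[-0.0229,-0.0218,0.0351],[0,0,1.2],-0.3],[[0.0,0.0,0.037],[0,0,0.0],-0.3],[[0.0,0.0,0.0365],[0,0,0.0],-0.3]]
end [0.6415 0.155  0.0115] 172.75
t 30.65 meas [0.5201 0.3005 0.2981] 179.95 rp [-1.7997e+02 -3.0000e-02] cmd [0.6415 0.155  0.0115] 172.75 F [ 1.   0.1 -0.2] w 0.0307
[[[0.0,0.0,-0.042],[0,0,0.0],-1.0],[[0.0,0.0,-0.0415],[0,0,0.0],-1.0],[[0.02,0.026,-0.001],[0,0,8.2],-1.0],[[0.023,0.023,0.0],[0,0,8.2],-1.0],[[0.027,0.02,-0.001],[0,0,8.2],-1.0],[[0.029,0.016,0.0],[0,0,8.1],-1.0],[[0.031,0.011,-0.001],[0,0,8.2],-1.0],[[0.032,0.007,0.0],[0,0,8.1],-1.0]]
[[[0.033,0.002,-0.001],[0,0,8.2],-1.0],[[0.033,-0.003,0.0],[0,0,8.1],-1.0],[[0.032,-0.007,-0.001],[0,0,8.2],-1.0],[[0.0307,-0.0118,0.0],[0,0,8.1],-1.0],[[0.0,0.0,0.04],[0,0,0.0],-1.0],[[0,0,0],[0,0,0],-1.0],[[0,0,0],[0,0,0],-1.0],[[0,0,0],[0,0,0],-1.0]]
end [0.4767 0.4403 0.06  ] 91.15
```

step_arm(targets=[[[-0.02,-0.024,0.036],[0,0,1.2],-0.3],[[-0.021,-0.024,0.035],[0,0,1.2],-0.3],[[-0.021,-0.023,0.036],[0,0,1.2],-0.3],[[-0.022,-0.023,0.035],[0,0,1.2],-0.3],[[-0.022,-0.023,0.036],[0,0,1.2],-0.3],[[-0.023,-0.022,0.035],[0,0,1.2],-0.3],[[0,0,0],[0,0,0],-0.3],[[0,0,0],[0,0,0],-0.3]])

```text
t: 31.45
eef_pos: [0.6417, 0.1536, 0.084]
ee_rot: [-3.14, -0.002, 3.014]
force: [0.6, 0.2, 0.2]
width: 0.0307
```

step_arm(targets=[[[0,0,0.037],[0,0,0],-0.3],[[0,0,0.0365],[0,0,0],-0.3],[[0,0,0],[0,0,0],-0.3],[[0,0,0],[0,0,0],-0.3],[[0,0,0],[0,0,0],-1],[[0,0,0],[0,0,0],-1],[[0,0,0],[0,0,0],-1],[[0,0,0],[0,0,0],-1]], grip_force=30)

```text
t: 32.25
eef_pos: [0.643, 0.1554, 0.0143]
ee_rot: [3.14, 0.003, 3.016]
force: [-1.8, 0.9, 7.7]
width: 0.0158
```

```bash
python3 plan.py -m 0.6415,0.155,0.095,172.7,-1 0.4767,0.4403,0.10,91.1,-1 0.4767,0.4403,0.06,91.1,-1
```

```text
t 32.25 meas [0.643  0.1554 0.0143] 172.8 rp [1.799e+02 1.500e-01] cmd [0.643  0.1554 0.0143] 172.8 F [-1.8  0.9  7.7] w 0.0158
[[[0.001,0.0,-0.04],[0,0,0.1],-1.0],[[0.0004,-0.0006,-0.0407],[0,0,0.0],-1.0],[[0.02,0.026,-0.001],[0,0,8.2],-1.0],[[0.024,0.023,0.0],[0,0,8.2],-1.0],[[0.027,0.02,-0.001],[0,0,8.2],-1.0],[[0.029,0.016,0.0],[0,0,8.1],-1.0],[[0.031,0.011,-0.001],[0,0,8.2],-1.0],[[0.032,0.007,0.0],[0,0,8.1],-1.0]]
[[[0.033,0.002,-0.001],[0,0,8.2],-1.0],[[0.033,-0.003,0.0],[0,0,8.1],-1.0],[[0.032,-0.007,-0.001],[0,0,8.2],-1.0],[[0.0301,-0.0112,0.0],[0,0,8.1],-1.0],[[0.0001,0.0,0.04],[0,0,0.0],-1.0],[[0,0,0],[0,0,0],-1.0],[[0,0,0],[0,0,0],-1.0],[[0,0,0],[0,0,0],-1.0]]
end [0.4767 0.4403 0.06  ] 91.1
```

step_arm(targets=[[[0.001,0,-0.04],[0,0,0.1],-1],[[0.0005,-0.0005,-0.041],[0,0,0],-1],[[0.02,0.026,-0.001],[0,0,8.2],-1],[[0.024,0.023,0],[0,0,8.2],-1],[[0.027,0.02,-0.001],[0,0,8.2],-1],[[0.029,0.016,0],[0,0,8.1],-1],[[0.031,0.011,-0.001],[0,0,8.2],-1],[[0.032,0.007,0],[0,0,8.1],-1]])

```text
t: 33.05
eef_pos: [0.5406, 0.3274, 0.097]
ee_rot: [3.14, -0.0, 2.153]
force: [0.8, 0.3, -0.9]
width: 0.0152
```

step_arm(targets=[[[0.033,0.002,-0.001],[0,0,8.2],-1],[[0.033,-0.003,0],[0,0,8.1],-1],[[0.032,-0.007,-0.001],[0,0,8.2],-1],[[0.03,-0.011,0],[0,0,8.1],-1],[[0,0,0.04],[0,0,0],-1],[[0,0,0],[0,0,0],-1],[[0,0,0],[0,0,0],-1],[[0,0,0],[0,0,0],-1]])

```text
t: 33.85
eef_pos: [0.4768, 0.4397, 0.0598]
ee_rot: [3.14, -0.001, 1.59]
force: [0.2, 0.7, -0.8]
width: 0.0158
```

```bash
python3 - <<'E'
from h import *
im,d,P=look('wrist','n_w'); im2,d2,P2=look('side','n_s')
cv2.imwrite('pics/n_c.png',np.hstack([cv2.resize(im[:,120:520,::-1],(400,400)),cv2.resize(im2[120:260,220:360,::-1],(400,400))]))
E
python3 plan.py -m 0.4767,0.4403,0.0173,91.1,-1,12
```

```text
t 33.95 meas [0.4768 0.4398 0.0598] 91.05 rp [ 1.7992e+02 -1.0000e-01] cmd [0.4768 0.4398 0.0598] 91.05 F [-0.3 -0.4  0. ] w 0.0156
[[[0.0,0.0,0.011],[0,0,0.0],-1.0],[[0.0,0.0,0.01],[0,0,0.0],-1.0],[[0.0,0.0,0.011],[0,0,0.0],-1.0],[[0.0005,-0.0001,0.0105],[0,0,0.0],-1.0],[[0,0,0],[0,0,0],-1.0],[[0,0,0],[0,0,0],-1.0],[[0,0,0],[0,0,0],-1.0],[[0,0,0],[0,0,0],-1.0]]
end [0.4767 0.4403 0.0173] 91.05
```

View pics/n_c.png

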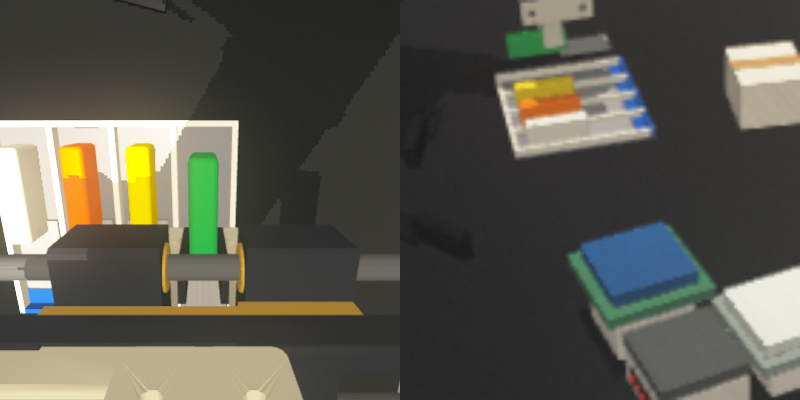

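Green is lined up in the last compartment. Lower and release.

step_arm(targets=[[[0,0,0.015],[0,0,0],-1],[[0,0,0.015],[0,0,0],-1],[[0.0005,0,0.008],[0,0,0],-1],[[0,0,0.004],[0,0,0],-1],[[0,0,0],[0,0,0],-1],[[0,0,0],[0,0,0],-1],[[0,0,0],[0,0,0],-0.54],[[0,0,0],[0,0,0],-0.54]])

```text
t: 34.75
eef_pos: [0.4758, 0.4401, 0.0157]
ee_rot: [-3.142, 0.0, 1.59]
force: [-0.4, -0.7, -0.1]
width: 0.0197
```

step_arm(targets=[[[0,0,0],[0,0,0],-0.54],[[0,0,0],[0,0,0],-0.54],[[0,0,-0.02],[0,0,0],-0.54],[[0,0,-0.04],[0,0,0],-0.54],[[0,0,-0.04],[0,0,0],-0.3],[[0,0,-0.04],[0,0,0],-0.3],[[0,0,-0.04],[0,0,0],-0.3],[[0,0,0],[0,0,0],-0.3]])

```text
t: 35.55
eef_pos: [0.4781, 0.4425, 0.2028]
ee_rot: [3.135, -0.008, 1.591]
force: [0.3, -0.4, 1.1]
width: 0.0304
```

```bash
python3 scr.py o wrist; python3 plan.py -m 0.45,0.54,0.33,180,-0.3
```

```text
wrist
[11  0 55 55] rgb [50. 48. 48.] rect [319.  143.8] 69.9 17.7 ang 131.0 z 0.0282 mean [319.9 145.5]
[183   0  70  30] rgb [61. 60. 58.] rect [302.8 331.8] 69.6 16.5 ang 78.2 z 0.0284 mean [304.1 333.5]
[236 131  19  60] rgb [255. 180.  61.] rect [456.9 351.5] 68.9 16.3 ang 1.2 z 0.0313 mean [455.9 352.6]
[274 131  16  60] rgb [254. 244.   0.] rect [456.3 395.1] 69.2 16.3 ang 1.2 z 0.0312 mean [454.9 395.7]
[198 132  21  60] rgb [255. 255. 255.] rect [458.9 307.9] 69.6 17.0 ang 1.9 z 0.0312 mean [457.4 309.6]
[312 132  14  59] rgb [ 89. 214.  96.] rect [455.7 438.3] 68.3 15.7 ang 0.9 z 0.0314 mean [454.9 438.3]
35.6 [0.47689426 0.44153248 0.19957297] 0.03054176982343308
t 35.6 meas [0.4769 0.4415 0.1996] 91.09 rp [179.79  -0.29] cmd [0.4769 0.4415 0.1996] 91.09 F [-0.3 -0.2 -1.2] w 0.0305
[[[0.009,-0.002,-0.012],[0,0,-8.1],-0.3],[[0.009,-0.001,-0.012],[0,0,-8.1],-0.3],[[0.009,0.0,-0.012],[0,0,-8.1],-0.3],[[0.009,0.002,-0.012],[0,0,-8.1],-0.3],[[0.009,0.003,-0.012],[0,0,-8.1],-0.3],[[0.008,0.004,-0.012],[0,0,-8.1],-0.3],[[0.008,0.005,-0.012],[0,0,-8.1],-0.3],[[0.007,0.006,-0.012],[0,0,-8.1],-0.3]]
[[[0.006,0.007,-0.011],[0,0,-8.0],-0.3],[[0.005,0.008,-0.012],[0,0,-8.1],-0.3],[[0.0033,0.0093,-0.0114],[0,0,-8.0],-0.3],[[0,0,0],[0,0,0],-0.3],[[0,0,0],[0,0,0],-0.3],[[0,0,0],[0,0,0],-0.3],[[0,0,0],[0,0,0],-0.3],[[0,0,0],[0,0,0],-0.3]]
end [0.45 0.54 0.33] 179.99
```

View pics/ow.png

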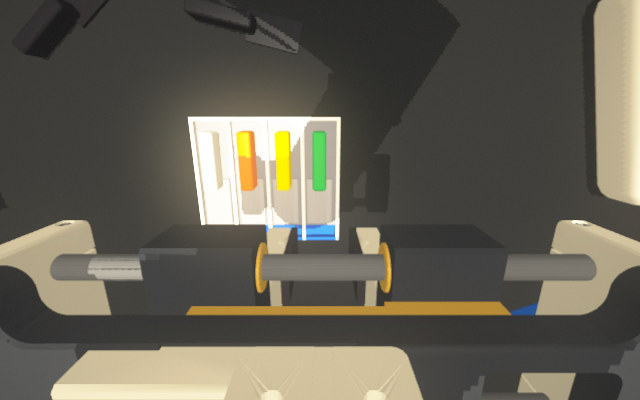

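All four scrapers are in their compartments (handles at x≈208, 245, 283 and 319, blades toward the blue end). I'll retract and check everything from the fixed cameras.

step_arm(targets=[[[0,-0.01,-0.02],[0,0,0],-0.3],[[0,-0.02,-0.02],[0,0,0],-0.3],[[0,-0.02,-0.02],[0,0,0],-0.3],[[0,-0.02,-0.02],[0,0,0],-0.3],[[0.03,-0.02,-0.02],[0,0,0],-0.3],[[0.04,-0.02,0],[0,0,0],-0.3],[[0.04,-0.01,0],[0,0,0],-0.3],[[0.04,0,0],[0,0,0],-0.3]])

```text
t: 36.4
eef_pos: [0.3513, 0.5892, 0.2955]
ee_rot: [-3.141, 0.0, 1.591]
force: [0.5, -0.3, 0.9]
width: 0.0306
```

step_arm(targets=[[[0,0,0],[0,0,0],-0.3],[[0,0,0],[0,0,0],-0.3],[[0,0,0],[0,0,0],-0.3],[[0,0,0],[0,0,0],-0.3],[[0,0,0],[0,0,0],-0.3],[[0,0,0],[0,0,0],-0.3],[[0,0,0],[0,0,0],-0.3],[[0,0,0],[0,0,0],-0.3]])

```text
t: 37.2
eef_pos: [0.3531, 0.5876, 0.2963]
ee_rot: [3.142, -0.0, 1.589]
force: [-0.1, 0.2, 0.2]
width: 0.0306
```

```bash
python3 plates.py p; python3 scr.py q top side
python3 - <<'E'
import cv2,numpy as np
a=cv2.imread('pics/p.png');b=cv2.imread('pics/ps.png')
cv2.imwrite('pics/p2.png',np.vstack([a[100:320],b[120:380]]))
E
```

```text
[0.35304374 0.58774518 0.29618827] [ 1.79998828e+02 -1.17806238e-02  9.10739404e+01] 0.030563942309533555 37.3
blue 795 [[-38.3, 59.0], [38.6, 135.8]] [-0.4 97.5] 89.88301849365234 z 0.0809
z66 753 [[56.1, -38.2], [134.9, 40.0]] [95.3  1.3] 0.39969003200531006 z 0.0669
z52 395 [[41.1, -47.9], [148.4, 51.6]] [91.9 11.8] 0.050843942910432816 z 0.053
blue 615 [[-40.7, 58.3], [36.5, 135.5]] [-2.6 95.5] 0.24266570806503296 z 0.0794
z66 759 [[51.7, -40.3], [131.1, 41.2]] [90.4 -3.2] 87.8268814086914 z 0.0652
z52 369 [[44.9, -49.9], [144.7, 48.5]] [ 71.8 -38.7] 0.9107061624526978 z 0.0515
top
[161 213   9  25] rgb [ 69.5 181.5  91. ] rect [458.3 439.2] 70.0 17.0 ang 1.1 z 0.0315 mean [458.1 438.2]
[175 214  10  24] rgb [243. 228.  62.] rect [458.9 397.1] 68.1 18.9 ang 0.7 z 0.0312 mean [459.5 394.9]
[191 215   8  24] rgb [245. 152.  56.] rect [458.7 352.1] 67.7 17.3 ang 1.7 z 0.0314 mean [458.2 351.1]
[206 215   8  24] rgb [246.  246.5 231.5] rect [461.1 309.1] 67.7 16.7 ang 1.0 z 0.0315 mean [460.4 308.1]
[251 270  22  19] rgb [45.5 43.  43. ] rect [321.4 144.4] 68.8 16.1 ang 130.9 z 0.028
[... 220 characters left out ...]
4.9 434.7]
[259 146  22   8] rgb [202. 188.  46.] rect [455.2 403.6] 68.5 39.8 ang 4.3 z 0.0288 mean [454.  391.3]
[336 151  27   9] rgb [178. 168. 147.] rect [693.9 278.3] 88.6 38.4 ang 148.8 z 0.0281 mean [698.2 275.7]
[261 153  22   7] rgb [231.5 134.   43. ] rect [455.9 348.9] 69.5 22.7 ang 177.6 z 0.0291 mean [455.3 347.8]
[263 159  23   8] rgb [226. 210. 184.] rect [457.7 307.4] 70.2 22.5 ang 180.0 z 0.0289 mean [457.5 304.1]
[220 160   9  13] rgb [39. 38. 40.] rect [301.6 330.6] 69.5 14.9 ang 79.0 z 0.027 mean [301.8 327.4]
[223 194  21  11] rgb [37. 37. 38.] rect [316.4 141.8] 68.8 18.0 ang 130.7 z 0.0269 mean [317.5 140. ]
37.4 [0.35301861 0.58780265 0.29606004] 0.030774003822370836
```

View pics/p2.png

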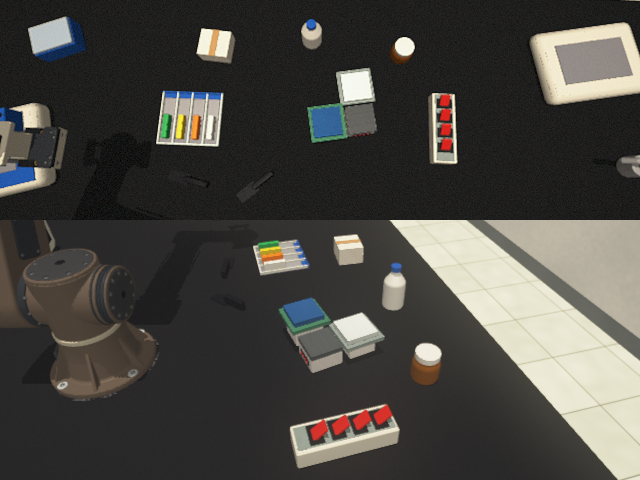

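Everything checks out: all paddles are tipped, blue is centred on green and the bare plate on grey, the bottom plate is on its seat, the four scrapers are in the tray, and the bottle, jar and carton are where they were.

Run:
```python
from station import ticket
print(ticket.job_done())
```

```text
the job is handed in; nothing more can be done
None
```

I did the whole job in order and handed it in at about 37 s of the 208 s allowed. It gave no verdict. I swept the four switches off, slid the blue plate onto the green ledge, slid the aluminium plate onto the grey ledge, and put all four scrapers in the tray.

My last camera checks before handing in, from the top and side cameras:
- **Switches:** all four are tipped, about 0.8 rad by the height of their tops.
- **Blue plate:** about 1–2 mm from the centre of the green ledge, and square.
- **Aluminium plate:** about 1–5 mm from the centre of the grey ledge, and square. The top and side cameras disagreed by about 4 mm here.
- **Bottom plate:** still on the pedestal, by eye only.
- **Scrapers:** flat, one to a compartment, blades to the blue end, about 3–5 mm from centre along and 2 mm across. The side camera read the scraper positions slightly differently and its across values were unreliable for yellow.
- **Bottle, jar, carton and the two black look-alikes:** not disturbed. I compared the bottle, jar and carton by eye.

I saw no scraper knocked aside and no slip of the grip, and no check failed.

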